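# Unclamp a guide plate and lay it on the honing stone

## Robot

A 6-joint arm with a two-finger parallel gripper is mounted at the origin on a cart in front of the work surface, level with it; the furniture and walls round the work are solid. World frame = base frame: x ahead of the robot, y to its left, z up, the work surface at z = 0. Lengths are in mm, angles in rad, forces in N, time in s.
With the tool pointing down it reaches from about 250 to 800 mm from the base axis. Payload 8.5 kg.
Tool frame: the origin (TCP) lies at the very end of the fingers, on their centre line; the grasp point (between the pads) lies 19 mm behind it; z points along the fingers, y is the line along which they close (so a half turn about z gives the same grasp; the last joint's range is limited). The gripper opens to 85 mm and grips with 20 to 120 N. Pads are 22 mm wide; open, the fingers measure 114 mm over their backs; the gripper's body (76 mm by 85 mm) begins 54 mm behind the grasp point. The pads swing forward as they close: fully open they stand 13 mm farther back than shut.
Start: joints at [-1.339, 0.238, -0.013, 1.319, 0, 1.571], TCP at [120.596, -510.916, 231.276] pointing down, gripper open.
Joint ranges: [-2.66, 2.66], [-1.03, 1.9], [-1.14, 1.46], [-1.82, 2.27], [-1.45, 1.34], [-3.14, 3.14]. Speed limits (rad/s): [2.22, 2.22, 2.79, 3.14, 3.14, 3.14].

## Interface

Orientations are given as a rotation vector (axis times angle).
In Python, from rig import r, eyes, order gives the robot as it stands.
- The arm moves only by the tool drive_tool, never from a script. Its argument "rows" is a list of rows, each a list of 7 numbers: the opening, from -1 (shut) to 1 (fully open), then the shift along the tool's x, y, z each as a share of 150 mm, from -1 to 1, then the turn, a rotation vector about the tool's x, y, z each as a share of 90 degrees, from -1 to 1. A call has exactly 10 rows; each row shifts and turns the commanded pose from where the row before left it, along the tool's axes as they then stand; what a row does not reach is not made up. A row lasts 1/12 s, in which the tool goes at most 41.7 mm and 7.16 degrees, less where a joint would pass 70% of its speed; a pose out of reach is approached as far as the arm can. A call with a number of a shift or a turn outside -1 to 1 is refused whole. A call with a gripper value outside its range is refused whole. The fingers move at their own pace and stop on an object; the grip force is fixed at half the most. Time passes only in rows, so rows that do not move let the fingers close, or fill a call up. It gives the time, the measured TCP pose, the force, the opening and the grip force at its end, in the units of the state.
- r.get_obs(): the state, without advancing time (a new reading comes with each control period).
- eyes.grab_frame(name): name is "scene" or "side" or "wrist"; returns (picture, depth): 400x640x3 uint8, blue, green, red; 400x640 float32, mm along the optical axis (not along the pixel's ray), 0 where there is no reading.
- eyes.camera_params(name): a dict with "fx", "fy", "cx", "cy" (pixels), "cam_to_world" (4x4, takes a point from camera to world coordinates). Camera axes: x right, y down, z forward; pixel columns grow to the right and rows downward; lengths in mm; the calibration is good to about 2 mm. A picture is of the moment at which its call begins: read the wrist's pose just before it. camera_params takes no time and is no camera call; for the wrist camera it gives the pose at the moment of the call.
- order.sign_off(): hands the job in; it is judged then, once.
The state is a dict: "clock": time; "joints": joint angles; "joint_vel": joint speeds; "tau": joint torques, N m; "eef_pos": TCP position; "ee_rot": TCP orientation; "contact_force": force on the tool from outside, world axes, zero at the start; "moment": the same for the moment, N m; "grip_width": finger opening in mm; "grasp_force": force on a finger pad.
Only numpy, scipy, OpenCV 4.12 (cv2) and the standard library are available. Lean on these libraries where they do the work, as an engineer would, in place of code of your own. Each camera call takes 0.05 s, during which the arm holds its last target. There are 200 camera calls.

## Task

Undo all three captive bolts of the clamping stand anticlockwise, each right to its end stop, and only then draw the steel guide plate up out of its slot. Lean it on the sloped rest, stud side up, and let go; then take it again by its two side edges and lay it down gently, stud side up, flat, centred and lengthwise on the honing stone. Do not let it flop or drop, and leave the loose screwdriver and tape measure where they are.

Things in the scene. Friction and masses are not known exactly. Their poses are not given: they have to be found in the camera images.
- plate: Steel guide plate, 56 wide x 100 high x 6 mm thick, 200 to 325 g, standing upright in the stand's slot at the start, 32 mm deep in it and 68 mm out. Origin: centre of its lower end; z runs up its 100 mm length, y along its width, x through its thickness. Each side edge has a notch 7 mm deep, 33 to 44 mm above the lower end, which the side bolts' straps enter.
- plate_mid (a point): The middle of the guide plate, 50 mm above its lower end; axes as the plate's. A round stud (8 mm diameter, 14 mm long) stands out of the plate's front (-x) face 30 mm above its lower end, under the front bolt's strap; the back (+x) face is plain.
- stand: Grey clamping stand fixed to the table, 125 x 176 mm foot, housing 52 mm high, with a slot 8 mm thick and 60 mm wide along its y through the origin; slot floor 20 mm above the table. Origin on the table under the slot's centre; x to the rear, z up. Bolts stand 66 mm to the left (+y), to the right (-y) and in front (-x) of the slot.
- rest: Wooden sloped rest fixed to the table, foot 85 x 70 mm. A slab 40 mm wide and 62 mm long slopes at 45 degrees, rising towards its +x, with a lip 5 mm high across its lower end. Origin: centre of the foot, on the table; z up.
- rest_seat (a point): The line where the slab's upper face meets the lip, at its middle, 30 mm above the table; axes as the rest's. A plate leaning here has its lower end on the lip and its back on the slab, which supports its lower 62 mm; it is wider than the slab by 8 mm on each side and 38 mm longer.
- stone: Grey honing stone 130 x 40 mm, its top 42 mm above the table, on a wooden base 150 x 72 mm and 14 mm high, fixed to the table; the stone runs along its x. Origin: centre of the base, on the table.
- stone_top (a point): The middle of the stone's top face; x along the stone, z up.
- screwdriver_green: Loose green-handled screwdriver, 27 x 190 x 28 mm, a bystander in front of the work. Origin: centre of its underside.
- tape_measure: Loose tape measure standing upright, 36 x 83 x 62 mm, a bystander behind the work. Origin: centre of its underside.
- bolt_left (a joint): Angle of the left (+y) captive bolt, rad: 0 with its handle pointing at the plate, grows anticlockwise seen from above (undoing), hard end stop at 1.45; starts at 0 to 0.45. It turns stiffly (about 0.12 N m) and stays where it is left. Its strap, a fan lying under the handle, holds the plate down until about 0.75.
- bolt_left_grip (a point): On the axis of the left (+y) bolt, at mid-height of its upright T-handle, 98 mm above the table; the handle is a bar 36 mm long (along the point's x), 11 mm thick and 24 mm high.
- bolt_right (a joint): Angle of the right (-y) captive bolt, rad: 0 with its handle pointing at the plate, grows anticlockwise seen from above (undoing), hard end stop at 1.45; starts at 0 to 0.45. It turns stiffly (about 0.12 N m) and stays where it is left. Its strap, a fan lying under the handle, holds the plate down until about 0.75.
- bolt_right_grip (a point): On the axis of the right (-y) bolt, at mid-height of its upright T-handle, 98 mm above the table; the handle is a bar 36 mm long (along the point's x), 11 mm thick and 24 mm high.
- bolt_front (a joint): Angle of the front (-x) captive bolt, rad: 0 with its handle pointing at the plate, grows anticlockwise seen from above (undoing), hard end stop at 1.45; starts at 0 to 0.45. It turns stiffly (about 0.12 N m) and stays where it is left. Its strap, a fan lying under the handle, holds the plate down until about 0.75.
- bolt_front_grip (a point): On the axis of the front (-x) bolt, at mid-height of its upright T-handle, 98 mm above the table; the handle is a bar 36 mm long (along the point's x), 11 mm thick and 24 mm high.

How it is judged:
By the outcome, as a careful person would: the job done as asked, in the order asked, and still so for the second after the job is handed in, with the robot touching nothing.
It also fails if it takes over 72 s, if anything falls off the work surface, if the arm or the gripper's body presses on something with over 40 N, if the wrist force passes 120 N, or if a joint passes its speed limit or range.

## Working session

There is one attempt and no reset: what is moved stays moved. The work goes in short steps, Python scripts to look and compute and a tool call to move; the robot and the scene stay as the last step left them, time stands still between calls to the robot, and variables do not carry over. Pictures are saved under pics/ and viewed, at most 10 in all, crops included, and the job is handed in when it is done.

Besides the shell and the picture viewer there is one more tool, called after "Request:" as a command line: name --pt "numbers of a row" for each row, then --argument value for the rest. drive_tool: Moves the arm, as the interface text tells. Its arguments: {"type":"object","properties":{"rows":{"type":"array","items":{"type":"array","items":{"type":"number","minimum":-1,"maximum":1}}}},"required":["rows"]}

```bash
ls; mkdir -p pics
python3 - <<'E'
from rig import r,eyes,order
import cv2,numpy as np
print(r.get_obs())
for n in("scene","side"):
    im,d=eyes.grab_frame(n); cv2.imwrite(f"pics/{n}0.png",im); np.savez(f"pics/{n}0.npz",im=im,d=d)
    p=eyes.camera_params(n); print(n,p)
E
```

```text
pics
{'clock': 0.0, 'joints': array([-1.33899190e+00,  2.38757093e-01, -1.42416658e-02,  1.31918391e+00,
       -1.22296460e-05,  1.57077169e+00]), 'joint_vel': array([0.00079906, 0.00142397, 0.00106117, 0.00198969, 0.00168789,
       0.00164886]), 'tau': array([ 2.50311241e-03, -5.38786948e+01,  3.46435905e+01,  1.83293765e-02,
       -2.86129580e-05,  1.03718855e-05]), 'eef_pos': array([ 120.51413404, -510.56663888,  230.69494207]), 'ee_rot': array([-3.11914436e+00, -3.63182233e-01,  2.70767788e-04]), 'contact_force': array([ 0.14786729,  0.09989213, -0.0125079 ]), 'moment': array([ 0.00381921, -0.04488239,  0.00616381]), 'grasp_force': 0.0, 'grip_width': 85.2964568345001}
scene {'fx': 504.6083773300624, 'fy': 504.6083773300624, 'cx': 323.52269606832635, 'cy': 207.38440066568643, 'cam_to_world': array([[-7.86688692e-01, -4.58594277e-01,  4.13294315e-01,
         6.98083012e+01],
       [-6.17329819e-01,  5.78967495e-01, -5.32635461e-01,
         5.86525569e+02],
       [ 4.97959975e-03, -6.74157199e-01, -7.38571104e-01,
         9.42128910e+02],
       [ 0.00000000e+00,  0.00000000e+00,  0.00000000e+00,
         1.00000000e+00]])}
side {'fx': 490.3018051058904, 'fy': 490.3018051058904, 'cx': 309.6791575301721, 'cy': 198.85658843175622, 'cam_to_world': array([[-9.99144038e-01,  1.56415842e-02, -3.82953396e-02,
         5.51746487e+02],
       [ 3.92518746e-02,  6.50689174e-01, -7.58329011e-01,
         8.16113443e+02],
       [ 1.30568959e-02, -7.59183074e-01, -6.50746170e-01,
         8.06717518e+02],
       [ 0.00000000e+00,  0.00000000e+00,  0.00000000e+00,
         1.00000000e+00]])}
```

View pics/scene0.png

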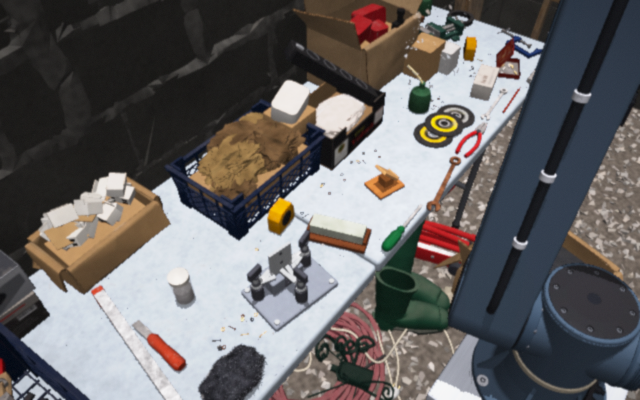

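View pics/side0.png

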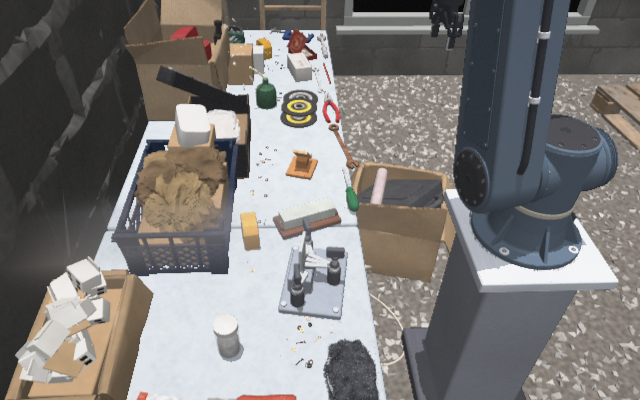

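The scene view shows the stand at about (290,285), stone at (340,232), rest at (385,180), tape at (280,215) and screwdriver at (400,230). The side view has the stand at (315,280), stone at (308,217) and rest at (302,165).

```bash
cat > h.py <<'E'
import numpy as np,cv2
from scipy.spatial.transform import Rotation as R
from rig import r,eyes,order
def cloud(d,p):
    v,u=np.mgrid[:d.shape[0],:d.shape[1]]
    c=np.stack([(u-p["cx"])/p["fx"]*d,(v-p["cy"])/p["fy"]*d,d,np.ones_like(d)],-1)
    P=(c@p["cam_to_world"].T)[...,:3]; P[d<=0]=np.nan; return P
def ray(p,u,v,z):
    T=p["cam_to_world"]; q=T[:3,:3]@np.array([(u-p["cx"])/p["fx"],(v-p["cy"])/p["fy"],1]); o=T[:3,3]
    return o+q*(z-o[2])/q[2]
def proj(p,X):
    T=p["cam_to_world"]; c=T[:3,:3].T@(np.asarray(X,float)-T[:3,3]); return c[0]/c[2]*p["fx"]+p["cx"],c[1]/c[2]*p["fy"]+p["cy"]
E
python3 - <<'E'
from h import *
out=[]
for n,(x0,y0,x1,y1) in dict(scene=(220,160,420,340),side=(230,140,380,330)).items():
    f=np.load(f"pics/{n}0.npz"); im=f["im"]; P=cloud(f["d"],eyes.camera_params(n))
    c=cv2.resize(im[y0:y1,x0:x1],None,fx=3,fy=3,interpolation=cv2.INTER_CUBIC); out.append(c)
    for (u,v) in dict(scene=[(290,285),(340,232),(385,180),(280,215),(280,258),(303,255),(257,280),(302,285)],side=[(315,305),(308,210),(302,165),(335,252),(297,290),(335,268)])[n]: print(n,u,v,P[v,u].round())
h=max(c.shape[0] for c in out); 
cv2.imwrite("pics/c1.png",out[0]); cv2.imwrite("pics/c2.png",out[1])
E
```

```text
scene 290 285 [506. 142.  12.]
scene 340 232 [496. -26.  42.]
scene 385 180 [ 514. -243.   32.]
scene 280 215 [629.  32.  59.]
scene 280 258 [528. 143.  94.]
scene 303 255 [512.  89.  60.]
scene 257 280 [536. 206.  78.]
scene 302 285 [461. 153.  67.]
side 315 305 [507. 216.  15.]
side 308 210 [512. -36.  41.]
side 302 165 [ 520. -243.   18.]
side 335 252 [467. 157. 103.]
side 297 290 [543. 213.  58.]
side 335 268 [464. 155.  53.]
```

View pics/c1.png

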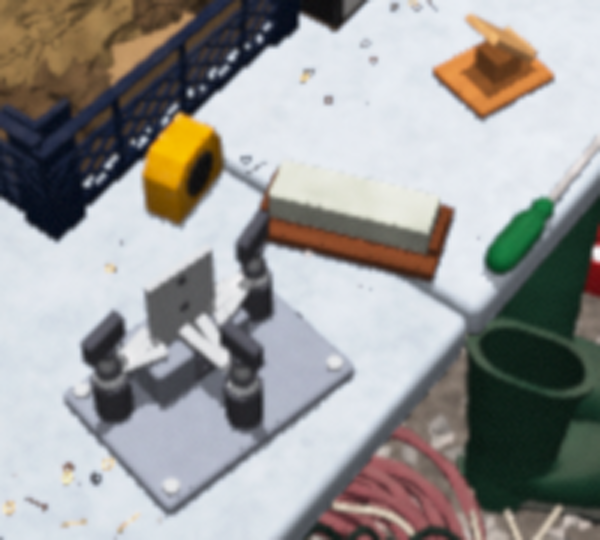

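View pics/c2.png

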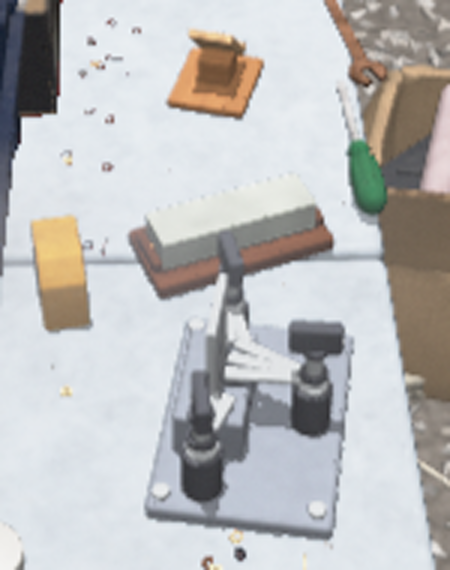

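Crops show the three dark T-handles, the plate between them, the stone lying roughly along x, and the rest with its slab. Now I'll measure each from the merged depth cloud.

Run:
```python
from h import *
C=[];N=[];I=[]
for n in("scene","side"):
    f=np.load(f"pics/{n}0.npz"); P=cloud(f["d"],eyes.camera_params(n)).reshape(-1,3); hsv=cv2.cvtColor(f["im"],cv2.COLOR_BGR2HSV).reshape(-1,3)
    k=np.isfinite(P[:,0])&(abs(P[:,1])<400)&(P[:,0]>350)&(P[:,0]<700); C.append(P[k]);I.append(hsv[k])
    P=P[k];h=hsv[k].astype(int)
    print("==",n,"table z",np.median(P[(P[:,2]<8)&(P[:,2]>-8)][:,2]).round(1))
    def rect(m,t):
        q=P[m][:,:2].astype(np.float32); (c,s,a)=cv2.minAreaRect(q); print(t,len(q),np.round(c,1),np.round(s,1),round(a,1),"z",np.percentile(P[m][:,2],[2,50,98]).round(1))
    S=(P[:,0]>400)&(P[:,0]<620)&(P[:,1]>50)&(P[:,1]<270)
    # handles: dark, z>103
    q=S&(P[:,2]>104)
    d=q&(h[:,2]<95)
    # cluster
    g=np.zeros((300,300),np.uint8); ij=((P[:,:2]-[380,20]).round()).astype(int)
    g[ij[d][:,1],ij[d][:,0]]=255; g=cv2.dilate(g,np.ones((9,9),np.uint8))
    nl,lab=cv2.connectedComponents(g)
    for l in range(1,nl):
        m=d.copy(); m[d]=lab[ij[d][:,1],ij[d][:,0]]==l
        if m.sum()>8: rect(m,"handle")
    m=q&(h[:,2]>=95)&(P[:,2]>112); 
    if m.sum()>5: rect(m,"plate top")
    m=S&(P[:,2]>72)&(P[:,2]<121)&(h[:,2]>=95)&(abs(P[:,0]-525)<35)&(abs(P[:,1]-150)<45)
    if m.sum()>5: rect(m,"plate")
    m=S&(P[:,2]>8)&(P[:,2]<16); rect(m,"foot")
    T=(P[:,0]>400)&(P[:,0]<600)&(P[:,1]>-110)&(P[:,1]<60)
    rect(T&(P[:,2]>38)&(P[:,2]<47)&(h[:,1]<90),"stone top"); rect(T&(P[:,2]>10)&(P[:,2]<17),"base")
    T=(P[:,0]>430)&(P[:,0]<590)&(P[:,1]>-320)&(P[:,1]<-170)
    rect(T&(P[:,2]>5)&(P[:,2]<14),"rest foot"); 
    q=P[T&(P[:,2]>25)]; print("rest hi",len(q),q.min(0).round(),q.max(0).round())
    for zz in range(25,100,8):
        s=q[(q[:,2]>=zz)&(q[:,2]<zz+8)]
        if len(s): print(zz,s.mean(0).round(1),len(s))
```

```text
== scene table z 0.2
handle 37 [516.2  77.1] [ 7.2 37.6] 11.1 z [104.2 108.  111.8]
handle 64 [527.7 143.3] [51.  4.] 78.5 z [104.7 109.2 115.2]
handle 42 [462.1 153.6] [11.3 30. ] 85.6 z [104.2 108.5 112.9]
handle 45 [536.9 208.2] [32.5  7. ] 85.4 z [104.4 107.8 112.4]
plate top 124 [529.  143.4] [107.7 113.4] 37.5 z [112.3 119.3 122.5]
plate 135 [532.9 153.9] [83.8  8.9] 78.3 z [ 74.9 116.2 120.9]
foot 1922 [499.5 148.2] [181.4 124.6] 77.3 z [ 9.5 13.8 15.9]
stone top 746 [513.5 -38.8] [130.2  44.1] 20.9 z [38.5 41.8 45.9]
base 444 [507.5 -42. ] [166.1 136.6] 51.5 z [10.3 13.8 16.7]
rest foot 441 [ 509.3 -245.6] [154.7 135.3] 0.6 z [ 5.4  9.7 13.4]
rest hi 234 [ 492. -289.   25.] [ 546. -220.   77.]
25 [ 513.2 -258.8   30. ] 70
33 [ 514.2 -254.4   35.6] 67
41 [ 509.7 -256.7   46.1] 11
49 [ 510.1 -248.4   52.7] 16
57 [ 513.9 -242.1   60.9] 16
65 [ 525.  -232.9   69.6] 40
73 [ 522.2 -230.3   74.1] 14
== side table z -0.1
handle 18 [467.1 157.9] [ 3.9 31.3] 87.2 z [104.3 105.8 108.4]
handle 10 [546.  220.8] [ 7.3 12.4] 47.5 z [104.1 106.4 108.2]
plate top 79 [527.9 117.6] [105.7   6.3] 80.9 z [113.6 119.7 122.2]
plate 180 [535.6 153.5] [85.7 10. ] 79.1 z [ 74.3 108.8 120.9]
foot 1952 [505.6 146.7] [179.4 125.1] 80.0 z [ 9.2 13.5 15.8]
stone top 671 [514.8 -39.5] [130.7  44. ] 21.5 z [38.6 41.9 44.7]
base 431 [484.9 -14.9] [193.  134.1] 18.3 z [10.4 13.6 16.7]
rest foot 387 [ 507.5 -249.9] [123.2 151.3] 14.3 z [ 5.7 10.  13.2]
rest hi 188 [ 495. -278.   25.] [ 547. -223.   75.]
25 [ 518.2 -249.3   29.7] 47
33 [ 521.  -252.7   35.1] 56
41 [ 518.8 -251.5   45.2] 14
49 [ 518.  -242.2   54.2] 11
57 [ 523.5 -235.4   61.9] 10
65 [ 526.3 -231.3   70.1] 38
73 [ 529.4 -232.4   73.8] 12
```

```bash
cat >> h.py <<'E'
def down(yaw):  # tool pointing down, tool x at world yaw
    c,s=np.cos(yaw),np.sin(yaw); return np.array([[c,s,0],[s,-c,0],[0,0,-1.]])
def pose():
    o=r.get_obs(); return o["eef_pos"],R.from_rotvec(o["ee_rot"]).as_matrix(),o
def leg(pos,Rt,n,start=None):
    """one constant row that, given n times, goes from start (or now) to the target"""
    p0,R0=start if start else pose()[:2]
    w=R.from_matrix(R0.T@Rt).as_rotvec()/n; Rw=R.from_rotvec(w).as_matrix()
    A=sum(R0@np.linalg.matrix_power(Rw,k) for k in range(n))
    s=np.linalg.solve(A,np.asarray(pos,float)-p0)
    print(n,"x shift",np.round(s/150,4),"turn",np.round(w/(np.pi/2),4)," max mm/deg per row",round(np.linalg.norm(s),1),round(np.degrees(np.linalg.norm(w)),2))
    return np.asarray(pos,float),Rt
E
python3 - <<'E'
from h import *
p,Rm,o=pose(); c=eyes.camera_params("wrist"); T=c["cam_to_world"]
print(c["fx"],c["cx"],c["cy"]); print("cam in tool",(Rm.T@(T[:3,3]-p)).round(1)); print((Rm.T@T[:3,:3]).round(3)); print(Rm.round(3))
# view pose: over stand
leg([470,110,330],down(np.radians(-11.5)),30)
leg([470,110,330],down(np.radians(-11.5)),40)
E
```

```text
282.43840864469456 322.00595452752924 197.59528436808333
cam in tool [  78.5   -0.2 -142.6]
[[-0.001 -0.952 -0.306]
 [ 1.    -0.001  0.001]
 [-0.001 -0.306  0.952]]
[[ 0.973  0.23  -0.   ]
 [ 0.23  -0.973  0.001]
 [-0.    -0.001 -1.   ]]
30 x shift [ 0.0814 -0.1372 -0.022 ] turn [-0.      0.      0.0092]  max mm/deg per row 24.2 0.83
40 x shift [ 0.0609 -0.103  -0.0165] turn [-0.      0.      0.0069]  max mm/deg per row 18.1 0.62
```

Run:
```python
from h import *
s=leg([490,-245,215],down(np.radians(0)),20)
s=leg([500,-40,205],down(np.radians(0)),10,s)
s=leg([510,145,215],down(np.radians(-11.5)),10,s)
```

```text
20 x shift [ 0.1333 -0.0731  0.0053] turn [-0.      0.      0.0074]  max mm/deg per row 22.8 0.66
10 x shift [ 0.0067 -0.1367  0.0067] turn [0. 0. 0.]  max mm/deg per row 20.5 0.0
10 x shift [-0.0045 -0.1236 -0.0067] turn [0.     0.     0.0128]  max mm/deg per row 18.6 1.15
```

Request:
drive_tool --pt "1 0.133 -0.073 0.005 0 0 0.0075" --pt "1 0.133 -0.073 0.005 0 0 0.0075" --pt "1 0.133 -0.073 0.005 0 0 0.0075" --pt "1 0.133 -0.073 0.005 0 0 0.0075" --pt "1 0.133 -0.073 0.005 0 0 0.0075" --pt "1 0.133 -0.073 0.005 0 0 0.0075" --pt "1 0.133 -0.073 0.005 0 0 0.0075" --pt "1 0.133 -0.073 0.005 0 0 0.0075" --pt "1 0.133 -0.073 0.005 0 0 0.0075" --pt "1 0.133 -0.073 0.005 0 0 0.0075"

```text
clock: 0.93
eef_pos: [298.0, -366.8, 223.5]
ee_rot: [-3.136, -0.178, 0.0]
contact_force: [-0.0, -0.1, -0.9]
grip_width: 85.2
grasp_force: 0.0
```

Request:
drive_tool --pt "1 0.133 -0.073 0.005 0 0 0.0075" --pt "1 0.133 -0.073 0.005 0 0 0.0075" --pt "1 0.133 -0.073 0.005 0 0 0.0075" --pt "1 0.133 -0.073 0.005 0 0 0.0075" --pt "1 0.133 -0.073 0.005 0 0 0.0075" --pt "1 0.133 -0.073 0.005 0 0 0.0075" --pt "1 0.133 -0.073 0.005 0 0 0.0075" --pt "1 0.133 -0.073 0.005 0 0 0.0075" --pt "1 0.133 -0.073 0.005 0 0 0.0075" --pt "1 0.133 -0.073 0.005 0 0 0.0075"

```text
clock: 1.77
eef_pos: [490.4, -245.5, 215.9]
ee_rot: [-3.141, 0.007, 0.001]
contact_force: [-0.5, -0.2, -0.0]
grip_width: 85.4
grasp_force: 0.0
```

```bash
cat > snap.py <<'E'
from h import *
import sys
n=sys.argv[1]; p,Rm,o=pose(); c=eyes.camera_params("wrist"); im,d=eyes.grab_frame("wrist"); o2=r.get_obs()
np.savez(f"pics/{n}.npz",im=im,d=d,**c); cv2.imwrite(f"pics/{n}.png",im)
print(o2["clock"],o2["eef_pos"].round(1),o2["ee_rot"].round(3),np.abs(o2["joint_vel"]).max().round(3))
E
python3 snap.py w_rest
```

```text
1.8167 [ 493.5 -244.1  215.5] [-3.14e+00  6.00e-03 -2.00e-03] 0.102
```

Request:
drive_tool --pt "1 0.007 -0.137 0.007 0 0 0" --pt "1 0.007 -0.137 0.007 0 0 0" --pt "1 0.007 -0.137 0.007 0 0 0" --pt "1 0.007 -0.137 0.007 0 0 0" --pt "1 0.007 -0.137 0.007 0 0 0" --pt "1 0.007 -0.137 0.007 0 0 0" --pt "1 0.007 -0.137 0.007 0 0 0" --pt "1 0.007 -0.137 0.007 0 0 0" --pt "1 0.007 -0.137 0.007 0 0 0" --pt "1 0.007 -0.137 0.007 0 0 0"

```text
clock: 2.65
eef_pos: [500.6, -40.0, 205.5]
ee_rot: [-3.141, 0.006, 0.001]
contact_force: [0.4, -0.2, -0.2]
grip_width: 85.6
grasp_force: 0.0
```

```bash
python3 snap.py w_stone
```

```text
2.7 [500.6 -37.4 205.3] [-3.14e+00  4.00e-03  1.00e-03] 0.089
```

Request:
drive_tool --pt "0 -0.005 -0.124 -0.007 0 0 0.013" --pt "0 -0.005 -0.124 -0.007 0 0 0.013" --pt "0 -0.005 -0.124 -0.007 0 0 0.013" --pt "0 -0.005 -0.124 -0.007 0 0 0.013" --pt "0 -0.005 -0.124 -0.007 0 0 0.013" --pt "0 -0.005 -0.124 -0.007 0 0 0.013" --pt "0 -0.005 -0.124 -0.007 0 0 0.013" --pt "0 -0.005 -0.124 -0.007 0 0 0.013" --pt "0 -0.005 -0.124 -0.007 0 0 0.013" --pt "-0.3 0 0 0 0 0 0"

```text
clock: 3.53
eef_pos: [495.2, 13.5, 221.6]
ee_rot: [-3.048, 0.045, 0.008]
contact_force: [1.0, 0.1, -0.5]
grip_width: 31.8
grasp_force: 0.0
```

```bash
python3 snap.py w_stand; python3 -c "
import cv2,numpy as np
a=[cv2.imread(f'pics/w_{n}.png') for n in('rest','stone','stand')]
cv2.imwrite('pics/w3.png',cv2.resize(a[2],(800,500)))
cv2.imwrite('pics/w12.png',cv2.resize(np.vstack(a[:2]),(480,600)))"
```

```text
3.5833 [495.2  13.2 221.4] [-3.049  0.045  0.008] 0.011
```

View pics/w3.png

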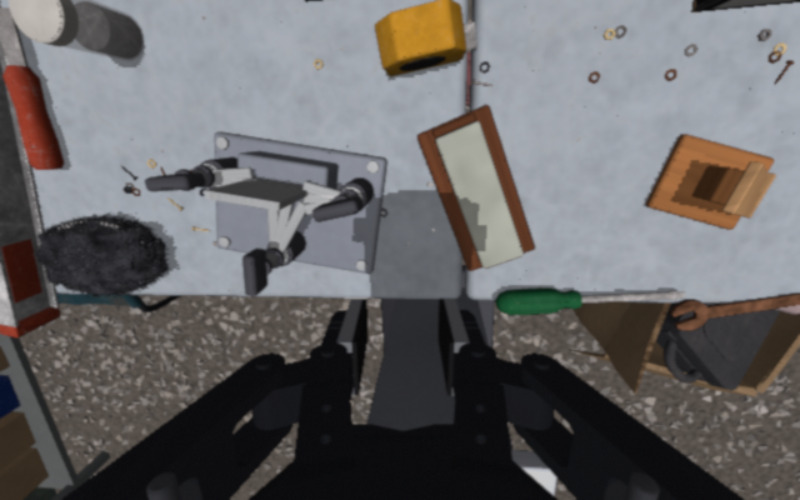

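View pics/w12.png

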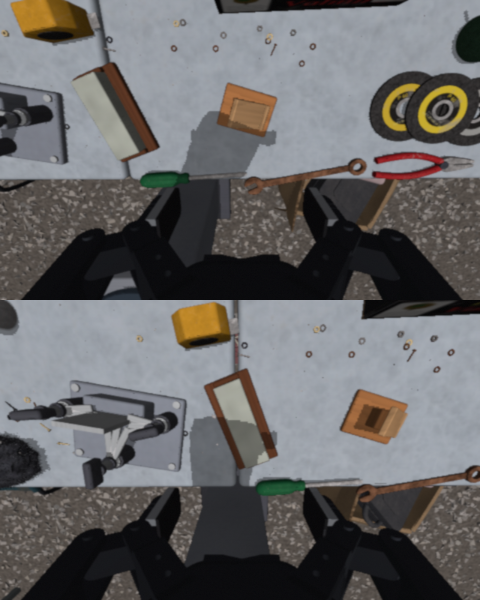

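Run:
```python
from h import *
p,Rm,o=pose(); print("joints",o["joints"].round(3),Rm.round(3).tolist())
def load(n):
    f=np.load(f"pics/{n}.npz"); return f["im"],cloud(f["d"],f)
for n in("w_rest","w_stone","w_stand"):
    im,P=load(n); hsv=cv2.cvtColor(im,cv2.COLOR_BGR2HSV).astype(int)
    k=np.isfinite(P[...,0])
    def rect(m,t):
        m=m&k
        if m.sum()<8: return
        c,s,a=cv2.minAreaRect(P[m][:,:2].astype(np.float32)); print(n,t,m.sum(),np.round(c,1),np.round(s,1),round(a,1),"mean",P[m].mean(0).round(1))
    X,Y,Z=P[...,0],P[...,1],P[...,2]
    print(n,"table",np.nanmedian(Z[(abs(Z)<8)]).round(2))
    S=(X>400)&(X<620)&(Y>50)&(Y<270)
    rect(S&(Z>8)&(Z<16)&(hsv[...,1]<60),"foot")
    d=(S&k&(Z>102)&(Z<116)&(hsv[...,2]<90)).astype(np.uint8)
    nl,lab=cv2.connectedComponents(d)
    for l in range(1,nl): rect(lab==l,"handle")
    rect(S&(Z>117)&(Z<124)&(hsv[...,2]<160),"platetop")
    T=(X>400)&(X<600)&(Y>-130)&(Y<40)
    rect(T&(Z>38)&(Z<46),"stone")
    rect(T&(Z>10)&(Z<18)&(hsv[...,1]>90)&(hsv[...,0]<25),"base")
    T=(X>430)&(X<600)&(Y>-330)&(Y<-170)
    rect(T&(Z>5)&(Z<14)&(hsv[...,1]>90),"restfoot")
    q=P[T&k&(Z>24)]
    for zz in range(24,84,6):
        s=q[(q[:,2]>=zz)&(q[:,2]<zz+6)]
        if len(s)>3: print(zz,s.mean(0).round(1),len(s),s[:,:2].min(0).round(),s[:,:2].max(0).round())
```

```text
joints [-0.03   0.195 -0.099  1.283  0.092  3.141] [[1.0, -0.03, -0.004], [-0.029, -0.995, 0.092], [-0.007, -0.092, -0.996]]
w_rest table 0.01
w_rest foot 4909 [498.8 106. ] [102.2 124.4] 79.7 mean [492.1  94.9  13.3]
w_rest stone 4182 [514.9 -42.5] [129.9  41. ] 20.8 mean [518.8 -42.4  41.6]
w_rest base 2011 [515.6 -43.6] [148.3  70.5] 20.5 mean [528.3 -66.4  13.6]
w_rest restfoot 1945 [ 520.9 -253. ] [83.  68.5] 73.5 mean [ 529.4 -249.8    9.8]
24 [ 514.8 -280.1   29.3] 47 [ 495. -289.] [ 534. -273.]
30 [ 514.6 -278.2   32.5] 325 [ 494. -289.] [ 536. -266.]
36 [ 517.3 -269.1   39.1] 160 [ 498. -276.] [ 538. -262.]
42 [ 518.8 -263.5   44.9] 169 [ 499. -271.] [ 539. -254.]
48 [ 520.8 -257.7   50.9] 199 [ 500. -266.] [ 542. -249.]
54 [ 521.9 -251.7   57.1] 195 [ 503. -259.] [ 543. -243.]
60 [ 524.3 -246.2   63. ] 209 [ 504. -254.] [ 545. -237.]
66 [ 526.6 -237.6   69.4] 360 [ 506. -249.] [ 546. -226.]
72 [ 526.3 -235.7   72.8] 130 [ 508. -243.] [ 545. -229.]
w_stone table -0.03
w_stone foot 6716 [505.  143.3] [175.5 124.5] 79.9 mean [501.1 130.2  13.5]
w_stone handle 606 [542.8 204. ]
[... 1621 characters left out ...]
mean [518.3 -40.9  41.8]
w_stand base 2452 [515.3 -41. ] [147.   69.4] 20.7 mean [520.1 -38.3  13.8]
w_stand restfoot 3215 [ 520.6 -252.6] [84.3 68.4] 73.6 mean [ 524.1 -242.     9.9]
24 [ 521.4 -251.    27.4] 153 [ 494. -286.] [ 537. -239.]
30 [ 519.  -259.8   33.4] 695 [ 494. -288.] [ 537. -238.]
36 [ 518.5 -260.5   37.8] 59 [ 497. -277.] [ 537. -242.]
42 [ 517.4 -263.3   45. ] 42 [ 499. -271.] [ 536. -256.]
48 [ 520.2 -257.9   50.9] 36 [ 502. -264.] [ 538. -250.]
54 [ 521.1 -252.1   56.8] 45 [ 502. -258.] [ 539. -245.]
60 [ 522.4 -246.3   62.7] 47 [ 504. -254.] [ 541. -239.]
66 [ 526.7 -233.7   70. ] 379 [ 506. -247.] [ 546. -225.]
72 [ 526.4 -234.6   73. ] 156 [ 507. -242.] [ 545. -227.]
```

Measured: the stand's yaw is -10°, slot centre (531.5,138.9), bolts at left (542.9,203.8) 12°, right (520,73.9) 22.4°, front (466.7,150) 4.5°. The stone is at (514.6,-42.1) with yaw 20.8°, and the rest seat at (514.1,-277.6,30) with yaw 73.6°. The last move stopped short because joint 6 hit its range limit, so I'll use the tool's other half turn.

Run:
```python
from h import *
s=leg([542.9,203.8,165],down(np.radians(92)),20)
```

```text
20 x shift [ 0.061  -0.0391  0.0213] turn [-0.0024 -0.0022 -0.052 ]  max mm/deg per row 11.3 4.69
```

Request:
drive_tool --pt "-0.3 0.061 -0.039 0.021 -0.0024 -0.0022 -0.052" --pt "-0.3 0.061 -0.039 0.021 -0.0024 -0.0022 -0.052" --pt "-0.3 0.061 -0.039 0.021 -0.0024 -0.0022 -0.052" --pt "-0.3 0.061 -0.039 0.021 -0.0024 -0.0022 -0.052" --pt "-0.3 0.061 -0.039 0.021 -0.0024 -0.0022 -0.052" --pt "-0.3 0.061 -0.039 0.021 -0.0024 -0.0022 -0.052" --pt "-0.3 0.061 -0.039 0.021 -0.0024 -0.0022 -0.052" --pt "-0.3 0.061 -0.039 0.021 -0.0024 -0.0022 -0.052" --pt "-0.3 0.061 -0.039 0.021 -0.0024 -0.0022 -0.052" --pt "-0.3 0.061 -0.039 0.021 -0.0024 -0.0022 -0.052"

```text
clock: 4.42
eef_pos: [560.0, 99.0, 194.2]
ee_rot: [-2.852, -1.193, 0.005]
contact_force: [-0.1, -0.6, -0.1]
grip_width: 30.1
grasp_force: 0.0
```

Request:
drive_tool --pt "-0.3 0.061 -0.039 0.021 -0.0024 -0.0022 -0.052" --pt "-0.3 0.061 -0.039 0.021 -0.0024 -0.0022 -0.052" --pt "-0.3 0.061 -0.039 0.021 -0.0024 -0.0022 -0.052" --pt "-0.3 0.061 -0.039 0.021 -0.0024 -0.0022 -0.052" --pt "-0.3 0.061 -0.039 0.021 -0.0024 -0.0022 -0.052" --pt "-0.3 0.061 -0.039 0.021 -0.0024 -0.0022 -0.052" --pt "-0.3 0.061 -0.039 0.021 -0.0024 -0.0022 -0.052" --pt "-0.3 0.061 -0.039 0.021 -0.0024 -0.0022 -0.052" --pt "-0.3 0.061 -0.039 0.021 -0.0024 -0.0022 -0.052" --pt "-0.3 0.061 -0.039 0.021 -0.0024 -0.0022 -0.052"

```text
clock: 5.25
eef_pos: [542.9, 204.2, 165.3]
ee_rot: [-2.178, -2.264, -0.0]
contact_force: [0.1, 0.7, -0.1]
grip_width: 29.9
grasp_force: 0.0
```

Run:
```python
from h import *
print(pose()[2]["joints"].round(2),pose()[0].round(1))
s=leg([542.9,203.8,81],down(np.radians(92)),5)
```

```text
[ 0.36  0.36 -0.01  1.2   0.    1.89] [542.9 204.2 165.3]
5 x shift [-0.0006  0.      0.1124] turn [-0.     -0.      0.0005]  max mm/deg per row 16.9 0.05
```

Request:
drive_tool --pt "-0.3 0 0 0.112 0 0 0" --pt "-0.3 0 0 0.112 0 0 0" --pt "-0.3 0 0 0.112 0 0 0" --pt "-0.3 0 0 0.112 0 0 0" --pt "-0.3 0 0 0.112 0 0 0" --pt "-1 0 0 0 0 0 0" --pt "-1 0 0 0 0 0 0" --pt "-1 0 0 0 0 0 0" --pt "-1 0 0 0 0 0 0" --pt "-1 0 0 0 0 0 0"

```text
clock: 6.08
eef_pos: [542.0, 203.1, 79.6]
ee_rot: [-2.181, -2.258, 0.005]
contact_force: [5.8, 0.5, -28.0]
grip_width: 14.2
grasp_force: 58.7
```

Request:
drive_tool --pt "-1 0 0 0 0 0 -0.055" --pt "-1 0 0 0 0 0 -0.055" --pt "-1 0 0 0 0 0 -0.055" --pt "-1 0 0 0 0 0 -0.055" --pt "-1 0 0 0 0 0 -0.055" --pt "-1 0 0 0 0 0 -0.055" --pt "-1 0 0 0 0 0 -0.055" --pt "-1 0 0 0 0 0 -0.055" --pt "-1 0 0 0 0 0 -0.055" --pt "-1 0 0 0 0 0 -0.055"

```text
clock: 6.92
eef_pos: [543.3, 203.7, 79.6]
ee_rot: [-1.03, -2.967, 0.001]
contact_force: [10.2, 3.8, -32.4]
grip_width: 13.9
grasp_force: 58.7
```

Run:
```python
from h import *
p,Rm,o=pose(); print(p,np.degrees(np.arctan2(Rm[1,0],Rm[0,0])),o["moment"].round(3),o["contact_force"].round(2),o["grip_width"],o["grasp_force"])
```

```text
[543.27635759 203.72254465  79.64246808] 141.7198125802317 [ 0.673 -2.11  -0.119] [ 10.16   3.84 -32.38] 13.862065577762777 58.68346810340881
```

Request:
drive_tool --pt "-1 0 0 0 0 0 -0.055" --pt "-1 0 0 0 0 0 -0.055" --pt "-1 0 0 0 0 0 -0.055" --pt "-1 0 0 0 0 0 -0.055" --pt "-1 0 0 0 0 0 -0.03" --pt "-1 0 0 0 0 0 -0.015" --pt "-1 0 0 0 0 0 0" --pt "-1 0 0 0 0 0 0" --pt "-1 0 0 0 0 0 0" --pt "-1 0 0 0 0 0 0"

```text
clock: 7.75
eef_pos: [543.6, 204.3, 79.7]
ee_rot: [-0.401, -3.115, -0.001]
contact_force: [11.6, 7.1, -33.4]
grip_width: 14.0
grasp_force: 58.7
```

```bash
cat > st.py <<'E'
from h import *
p,Rm,o=pose(); print(p.round(1),np.degrees(np.arctan2(Rm[1,0],Rm[0,0])).round(1),o["moment"].round(3),o["contact_force"].round(2),round(o["grip_width"],1),o["clock"],o["joints"].round(2))
E
python3 st.py
```

```text
[543.6 204.3  79.7] 165.3 [ 1.112 -2.367 -0.28 ] [ 11.58   7.12 -33.41] 14.0 7.75 [ 0.36  0.42 -0.15  1.    0.    0.61]
```

Request:
drive_tool --pt "-0.4 0 0 0 0 0 0" --pt "-0.4 0 0 0 0 0 0" --pt "-0.4 0 0 0 0 0 0" --pt "-0.4 0 0 -0.112 0 0 0" --pt "-0.4 0 0 -0.112 0 0 0" --pt "-0.4 0 0 -0.112 0 0 0" --pt "-0.4 0 0 -0.112 0 0 0" --pt "-0.4 0 0 -0.112 0 0 0" --pt "-0.4 0 0 0 0 0 0" --pt "-0.4 0 0 0 0 0 0"

```text
clock: 8.58
eef_pos: [543.7, 203.9, 167.5]
ee_rot: [0.4, 3.113, 0.003]
contact_force: [-0.2, 0.6, -0.7]
grip_width: 25.8
grasp_force: 0.0
```

```bash
python3 st.py
python3 - <<'E'
from h import *
s=leg([520,73.9,165],down(np.radians(102.4)),15)
s=leg([520,73.9,82],down(np.radians(102.4)),5,s)
E
```

```text
[543.7 203.9 167.5] 165.3 [-0.01  -0.037 -0.035] [-0.22  0.61 -0.72] 25.8 8.5833 [ 0.36  0.36 -0.01  1.2   0.    0.61]
15 x shift [-0.0343 -0.0514  0.0011] turn [0.0001 0.     0.0466]  max mm/deg per row 9.3 4.2
5 x shift [0.     0.     0.1107] turn [0. 0. 0.]  max mm/deg per row 16.6 0.0
```

Request:
drive_tool --pt "-0.3 -0.034 -0.051 0.001 0 0 0.0465" --pt "-0.3 -0.034 -0.051 0.001 0 0 0.0465" --pt "-0.3 -0.034 -0.051 0.001 0 0 0.0465" --pt "-0.3 -0.034 -0.051 0.001 0 0 0.0465" --pt "-0.3 -0.034 -0.051 0.001 0 0 0.0465" --pt "-0.3 -0.034 -0.051 0.001 0 0 0.0465" --pt "-0.3 -0.034 -0.051 0.001 0 0 0.0465" --pt "-0.3 -0.034 -0.051 0.001 0 0 0.0465" --pt "-0.3 -0.034 -0.051 0.001 0 0 0.0465" --pt "-0.3 -0.034 -0.051 0.001 0 0 0.0465"

```text
clock: 9.42
eef_pos: [542.7, 113.2, 163.5]
ee_rot: [-1.492, -2.763, 0.0]
contact_force: [0.2, 0.4, -0.2]
grip_width: 30.1
grasp_force: 0.0
```

Request:
drive_tool --pt "-0.3 -0.034 -0.051 0.001 0 0 0.0465" --pt "-0.3 -0.034 -0.051 0.001 0 0 0.0465" --pt "-0.3 -0.034 -0.051 0.001 0 0 0.0465" --pt "-0.3 -0.034 -0.051 0.001 0 0 0.0465" --pt "-0.3 -0.034 -0.051 0.001 0 0 0.0465" --pt "-0.3 0 0 0 0 0 0" --pt "-0.3 0 0 0 0 0 0" --pt "-0.3 0 0 0.04 0 0 0" --pt "-0.3 0 0 0.04 0 0 0" --pt "-0.3 0 0 0.04 0 0 0"

```text
clock: 10.25
eef_pos: [519.7, 75.0, 144.5]
ee_rot: [-1.962, -2.452, -0.0]
contact_force: [0.1, 0.6, 0.4]
grip_width: 29.9
grasp_force: 0.0
```

```bash
python3 st.py
python3 - <<'E'
from h import *
s=leg([520,73.9,82],down(np.radians(102.4)),4)
E
```

```text
[519.7  75.  144.5] 102.7 [ 0.011 -0.013 -0.006] [0.06 0.55 0.42] 29.9 10.25 [ 0.14  0.28 -0.18  1.11  0.    1.49]
4 x shift [-0.002   0.0002  0.1041] turn [-0.0001 -0.0001  0.0007]  max mm/deg per row 15.6 0.07
```

Request:
drive_tool --pt "-0.3 -0.002 0 0.104 0 0 0" --pt "-0.3 -0.002 0 0.104 0 0 0" --pt "-0.3 -0.002 0 0.104 0 0 0" --pt "-0.3 -0.002 0 0.104 0 0 0" --pt "-1 0 0 0 0 0 0" --pt "-1 0 0 0 0 0 0" --pt "-1 0 0 0 0 0 0" --pt "-1 0 0 0 0 0 0" --pt "-1 0 0 0 0 0 0" --pt "-1 0 0 0 0 0 -0.055"

```text
clock: 11.08
eef_pos: [519.3, 73.8, 80.8]
ee_rot: [-1.856, -2.531, 0.002]
contact_force: [7.8, 2.1, -27.4]
grip_width: 13.7
grasp_force: 58.7
```

Request:
drive_tool --pt "-1 0 0 0 0 0 -0.055" --pt "-1 0 0 0 0 0 -0.055" --pt "-1 0 0 0 0 0 -0.055" --pt "-1 0 0 0 0 0 -0.055" --pt "-1 0 0 0 0 0 -0.055" --pt "-1 0 0 0 0 0 -0.055" --pt "-1 0 0 0 0 0 -0.055" --pt "-1 0 0 0 0 0 -0.055" --pt "-1 0 0 0 0 0 -0.055" --pt "-1 0 0 0 0 0 -0.055"

```text
clock: 11.92
eef_pos: [520.0, 74.4, 80.8]
ee_rot: [-0.617, -3.078, -0.002]
contact_force: [9.7, 5.5, -30.4]
grip_width: 13.9
grasp_force: 58.7
```

Request:
drive_tool --pt "-1 0 0 0 0 0 -0.055" --pt "-1 0 0 0 0 0 -0.035" --pt "-1 0 0 0 0 0 -0.015" --pt "-1 0 0 0 0 0 0" --pt "-1 0 0 0 0 0 0" --pt "-1 0 0 0 0 0 0" --pt "-1 0 0 0 0 0 0" --pt "-1 0 0 0 0 0 0" --pt "-1 0 0 0 0 0 0" --pt "-1 0 0 0 0 0 0"

```text
clock: 12.75
eef_pos: [520.1, 74.5, 80.8]
ee_rot: [-0.368, -3.118, -0.003]
contact_force: [8.7, 5.1, -29.5]
grip_width: 14.0
grasp_force: 58.7
```

```bash
python3 st.py
```

```text
[520.1  74.5  80.8] 166.5 [ 1.091 -2.045 -0.262] [  8.67   5.07 -29.47] 14.0 12.75 [ 0.14  0.34 -0.28  0.95  0.    0.38]
```

Same end-stop signature. On to the front bolt.

Request:
drive_tool --pt "-0.4 0 0 0 0 0 0" --pt "-0.4 0 0 0 0 0 0" --pt "-0.4 0 0 0 0 0 0" --pt "-0.4 0 0 -0.112 0 0 0" --pt "-0.4 0 0 -0.112 0 0 0" --pt "-0.4 0 0 -0.112 0 0 0" --pt "-0.4 0 0 -0.112 0 0 0" --pt "-0.4 0 0 -0.112 0 0 0" --pt "-0.4 0 0 0 0 0 0" --pt "-0.4 0 0 0 0 0 0"

```text
clock: 13.58
eef_pos: [520.5, 73.5, 168.2]
ee_rot: [0.37, 3.117, 0.002]
contact_force: [0.1, -0.4, -0.4]
grip_width: 25.8
grasp_force: 0.0
```

```bash
python3 st.py
python3 - <<'E'
from h import *
s=leg([466.7,150,160],down(np.radians(174.5)),8)
E
```

```text
[520.5  73.5 168.2] 166.5 [-0.009  0.009 -0.025] [ 0.05 -0.35 -0.45] 25.8 13.5833 [ 0.14  0.27 -0.14  1.16  0.    0.38]
8 x shift [0.0553 0.055  0.0068] turn [ 0.0001  0.0002 -0.0111]  max mm/deg per row 11.7 1.0
```

Request:
drive_tool --pt "-0.3 0.055 0.055 0.007 0 0 -0.011" --pt "-0.3 0.055 0.055 0.007 0 0 -0.011" --pt "-0.3 0.055 0.055 0.007 0 0 -0.011" --pt "-0.3 0.055 0.055 0.007 0 0 -0.011" --pt "-0.3 0.055 0.055 0.007 0 0 -0.011" --pt "-0.3 0.055 0.055 0.007 0 0 -0.011" --pt "-0.3 0.055 0.055 0.007 0 0 -0.011" --pt "-0.3 0.055 0.055 0.007 0 0 -0.011" --pt "-0.3 0 0 0 0 0 0" --pt "-0.3 0 0 0 0 0 0"

```text
clock: 14.42
eef_pos: [466.0, 150.6, 158.7]
ee_rot: [-0.151, -3.138, -0.001]
contact_force: [-0.2, -0.2, 1.0]
grip_width: 30.3
grasp_force: 0.0
```

```bash
python3 st.py
python3 - <<'E'
from h import *
s=leg([466.7,150,82],down(np.radians(174.5)),5)
E
```

```text
[466.  150.6 158.7] 174.5 [-0.031  0.022 -0.015] [-0.22 -0.21  0.96] 30.3 14.4167 [ 0.31  0.22 -0.24  1.12  0.    0.41]
5 x shift [-0.001  -0.0007  0.1022] turn [ 0.0001 -0.     -0.0001]  max mm/deg per row 15.3 0.01
```

Request:
drive_tool --pt "-0.3 -0.001 -0.001 0.102 0 0 0" --pt "-0.3 -0.001 -0.001 0.102 0 0 0" --pt "-0.3 -0.001 -0.001 0.102 0 0 0" --pt "-0.3 -0.001 -0.001 0.102 0 0 0" --pt "-0.3 -0.001 -0.001 0.102 0 0 0" --pt "-1 0 0 0 0 0 0" --pt "-1 0 0 0 0 0 0" --pt "-1 0 0 0 0 0 0" --pt "-1 0 0 0 0 0 0" --pt "-1 0 0 0 0 0 0"

```text
clock: 15.25
eef_pos: [466.4, 151.0, 80.7]
ee_rot: [-0.152, -3.134, -0.007]
contact_force: [2.6, 14.0, -26.2]
grip_width: 13.9
grasp_force: 58.7
```

Request:
drive_tool --pt "-1 0 0 0 0 0 -0.055" --pt "-1 0 0 0 0 0 -0.055" --pt "-1 0 0 0 0 0 -0.055" --pt "-1 0 0 0 0 0 -0.055" --pt "-1 0 0 0 0 0 -0.055" --pt "-1 0 0 0 0 0 -0.055" --pt "-1 0 0 0 0 0 -0.055" --pt "-1 0 0 0 0 0 -0.055" --pt "-1 0 0 0 0 0 -0.055" --pt "-1 0 0 0 0 0 -0.055"

```text
clock: 16.08
eef_pos: [466.2, 151.6, 80.7]
ee_rot: [1.182, -2.91, -0.011]
contact_force: [1.4, 17.1, -26.8]
grip_width: 14.2
grasp_force: 58.7
```

Request:
drive_tool --pt "-1 0 0 0 0 0 -0.055" --pt "-1 0 0 0 0 0 -0.055" --pt "-1 0 0 0 0 0 -0.055" --pt "-1 0 0 0 0 0 -0.055" --pt "-1 0 0 0 0 0 -0.055" --pt "-1 0 0 0 0 0 -0.055" --pt "-1 0 0 0 0 0 -0.03" --pt "-1 0 0 0 0 0 0" --pt "-1 0 0 0 0 0 0" --pt "-1 0 0 0 0 0 0"

```text
clock: 16.92
eef_pos: [465.9, 151.8, 80.7]
ee_rot: [-1.942, 2.469, 0.012]
contact_force: [-0.5, 19.1, -25.3]
grip_width: 14.1
grasp_force: 58.8
```

```bash
python3 st.py
```

```text
[465.9 151.8  80.7] -103.6 [ 3.816 -0.173 -0.35 ] [ -0.48  19.09 -25.35] 14.1 16.9167 [ 0.31  0.28 -0.36  0.93  0.01 -1.02]
```

Request:
drive_tool --pt "-0.4 0 0 0 0 0 0" --pt "-0.4 0 0 0 0 0 0" --pt "-0.4 0 0 0 0 0 0" --pt "-0.4 0 0 -0.14 0 0 0" --pt "-0.4 0 0 -0.14 0 0 0" --pt "-0.4 0 0 -0.14 0 0 0" --pt "-0.4 0 0 -0.14 0 0 0" --pt "-0.4 0 0 -0.14 0 0 0" --pt "-0.4 0 0 0 0 0 0" --pt "-0.4 0 0 0 0 0 0"

```text
clock: 17.75
eef_pos: [468.1, 149.1, 188.7]
ee_rot: [-1.938, 2.469, -0.001]
contact_force: [-0.1, 0.2, -0.5]
grip_width: 25.4
grasp_force: 0.0
```

```bash
python3 st.py
python3 - <<'E'
from h import *
s=leg([531.5,138.9,185],down(np.radians(170)),18)
E
```

```text
[468.1 149.1 188.7] -103.7 [-0.049 -0.027 -0.001] [-0.15  0.17 -0.52] 25.4 17.75 [ 0.31  0.2  -0.18  1.19  0.   -1.02]
18 x shift [-0.0186 -0.0184  0.0014] turn [-0.      0.0001  0.0532]  max mm/deg per row 3.9 4.79
```

Request:
drive_tool --pt "0.7 -0.0186 -0.0184 0.0014 0 0 0.0532" --pt "0.7 -0.0186 -0.0184 0.0014 0 0 0.0532" --pt "0.7 -0.0186 -0.0184 0.0014 0 0 0.0532" --pt "0.7 -0.0186 -0.0184 0.0014 0 0 0.0532" --pt "0.7 -0.0186 -0.0184 0.0014 0 0 0.0532" --pt "0.7 -0.0186 -0.0184 0.0014 0 0 0.0532" --pt "0.7 -0.0186 -0.0184 0.0014 0 0 0.0532" --pt "0.7 -0.0186 -0.0184 0.0014 0 0 0.0532" --pt "0.7 -0.0186 -0.0184 0.0014 0 0 0.0532" --pt "0.7 -0.0186 -0.0184 0.0014 0 0 0.0532"

```text
clock: 18.58
eef_pos: [504.4, 155.4, 184.0]
ee_rot: [0.764, -3.046, -0.001]
contact_force: [0.2, 0.1, -0.0]
grip_width: 73.0
grasp_force: 0.0
```

Request:
drive_tool --pt "0.7 -0.0186 -0.0184 0.0014 0 0 0.0532" --pt "0.7 -0.0186 -0.0184 0.0014 0 0 0.0532" --pt "0.7 -0.0186 -0.0184 0.0014 0 0 0.0532" --pt "0.7 -0.0186 -0.0184 0.0014 0 0 0.0532" --pt "0.7 -0.0186 -0.0184 0.0014 0 0 0.0532" --pt "0.7 -0.0186 -0.0184 0.0014 0 0 0.0532" --pt "0.7 -0.0186 -0.0184 0.0014 0 0 0.0532" --pt "0.7 -0.0186 -0.0184 0.0014 0 0 0.0532" --pt "0.7 0 0 0 0 0 0" --pt "0.7 0 0 0 0 0 0"

```text
clock: 19.42
eef_pos: [530.1, 138.6, 182.6]
ee_rot: [-0.268, -3.129, -0.0]
contact_force: [-1.1, -0.6, -1.1]
grip_width: 72.2
grasp_force: 0.0
```

```bash
python3 st.py; python3 snap.py w_b
python3 - <<'E'
from h import *
f=np.load("pics/w_b.npz"); im=f["im"]; P=cloud(f["d"],f); hsv=cv2.cvtColor(im,cv2.COLOR_BGR2HSV).astype(int)
X,Y,Z=P[...,0],P[...,1],P[...,2]; k=np.isfinite(X); S=(X>400)&(X<620)&(Y>50)&(Y<270)&k
def rect(m,t):
    if m.sum()<60: return
    c,s,a=cv2.minAreaRect(P[m][:,:2].astype(np.float32)); print(t,m.sum(),np.round(c,1),np.round(s,1),round(a,1),"mean",P[m].mean(0).round(1))
nl,lab=cv2.connectedComponents((S&(Z>102)&(Z<115)&(hsv[...,2]<90)).astype(np.uint8))
for l in range(1,nl): rect(lab==l,"handle")
rect(S&(Z>117)&(Z<124)&(abs(X-532)<20)&(abs(Y-139)<38),"platetop")
leg([531.5,138.9,80],down(np.radians(170)),10)
E
```

```text
[530.1 138.6 182.6] 170.2 [-0.006  0.009  0.016] [-1.08 -0.62 -1.14] 72.2 19.4167 [ 0.26  0.3  -0.06  1.22  0.    0.43]
19.4667 [530.1 138.8 182.7] [-2.670e-01 -3.129e+00 -1.000e-03] 0.005
handle 709 [465.8 151.8] [35.9 11. ] 72.3 mean [465.5 151.8 109.5]
handle 594 [518.5  75.8] [11. 35.] 72.3 mean [517.4  77.  109. ]
handle 578 [541.3 204.6] [10.  34.9] 71.9 mean [540.1 204.1 108.9]
handle 356 [527.8 140.8] [55.9  1.3] 80.0 mean [527.7 140.8 108.9]
platetop 593 [530.4 140.5] [55.5  6.7] 80.2 mean [530.1 140.2 119.9]
10 x shift [-0.0009  0.0002  0.0685] turn [ 0.     -0.0001  0.0003]  max mm/deg per row 10.3 0.03
```

View pics/w_b.png

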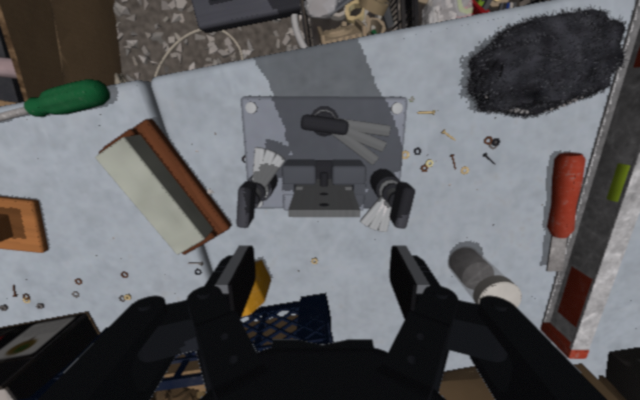

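Request:
drive_tool --pt "0.7 -0.0002 -0.001 0.072 0 0 0" --pt "0.7 -0.0002 -0.001 0.072 0 0 0" --pt "0.7 -0.0002 -0.001 0.072 0 0 0" --pt "0.7 -0.0002 -0.001 0.072 0 0 0" --pt "0.7 -0.0002 -0.001 0.072 0 0 0" --pt "0.7 -0.0002 -0.001 0.072 0 0 0" --pt "0.7 -0.0002 -0.001 0.072 0 0 0" --pt "0.7 -0.0002 -0.001 0.072 0 0 0" --pt "0.7 -0.0002 -0.001 0.072 0 0 0" --pt "0.7 -0.0002 -0.001 0.072 0 0 0"

```text
clock: 20.3
eef_pos: [530.1, 137.6, 74.7]
ee_rot: [-0.267, -3.13, -0.001]
contact_force: [0.3, 0.5, -0.2]
grip_width: 72.3
grasp_force: 0.0
```

```bash
python3 st.py
```

```text
[530.1 137.6  74.7] 170.3 [ 0.058 -0.008 -0.01 ] [ 0.28  0.5  -0.23] 72.3 20.3 [ 0.25  0.37 -0.24  0.96  0.    0.42]
```

Request:
drive_tool --pt "0.7 -0.003 0.014 0 0 0 0" --pt "0.7 0 0 0 0 0 0.003" --pt "-1 0 0 0 0 0 0" --pt "-1 0 0 0 0 0 0" --pt "-1 0 0 0 0 0 0" --pt "-1 0 0 0 0 0 0" --pt "-1 0 0 0 0 0 0" --pt "-1 0 0 0 0 0 0" --pt "-1 0 0 0 0 0 0" --pt "-1 0 0 0 0 0 0"

```text
clock: 21.13
eef_pos: [531.9, 139.8, 76.3]
ee_rot: [0.278, 3.128, 0.002]
contact_force: [0.2, 0.7, 5.8]
grip_width: 54.8
grasp_force: 64.0
```

```bash
python3 st.py
```

```text
[531.9 139.8  76.3] 169.9 [0.097 0.131 0.026] [0.19 0.66 5.81] 54.8 21.1333 [ 0.26  0.38 -0.23  0.96  0.    0.43]
```

Request:
drive_tool --pt "-1 0 0 -0.03 0 0 0" --pt "-1 0 0 -0.04 0 0 0" --pt "-1 0 0 -0.04 0 0 0" --pt "-1 0 0 -0.05 0 0 0" --pt "-1 0 0 -0.06 0 0 0" --pt "-1 0 0 -0.08 0 0 0" --pt "-1 0 0 -0.1 0 0 0" --pt "-1 0 0 -0.1 0 0 0" --pt "-1 0 0 -0.1 0 0 0" --pt "-1 0 0 -0.1 0 0 0"

```text
clock: 21.97
eef_pos: [531.2, 139.4, 181.8]
ee_rot: [0.278, 3.129, 0.001]
contact_force: [0.7, 0.1, -2.9]
grip_width: 55.2
grasp_force: 63.8
```

```bash
python3 st.py
python3 - <<'E'
from h import *
yr=np.radians(73.6); xr=np.array([np.cos(yr),np.sin(yr),0]); z=np.array([0,0,1.]); yv=np.cross(z,xr)
c=np.sqrt(.5); n=-c*xr+c*z; zp=c*xr+c*z; xp=-n
seat=np.array([514.1,-277.6,30]); o=seat+3*n
Rt=np.stack([n,np.cross(-zp,n),-zp],1); print("det",np.linalg.det(Rt).round(3),Rt.round(2))
tcp=o+zp*56.3; print("final tcp",tcp.round(1))
pre=tcp+35*n+10*zp
s=leg([520,-60,210],down(np.radians(210)),12)
s=leg(pre+[0,0,30],Rt,25,s)
s=leg(pre,Rt,4,s); s=leg(tcp,Rt,10,s)
s0=leg(pre,Rt,30)
E
```

```text
[531.2 139.4 181.8] 169.8 [-0.033 -0.049 -0.071] [ 0.73  0.07 -2.86] 55.2 21.9667 [ 0.26  0.3  -0.06  1.21  0.    0.43]
det 1.0 [[-0.2  -0.96 -0.2 ]
 [-0.68  0.28 -0.68]
 [ 0.71  0.   -0.71]]
final tcp [ 524.7 -241.4   71.9]
12 x shift [ 0.0225 -0.111  -0.0157] turn [ 0.      0.     -0.0372]  max mm/deg per row 17.1 3.35
25 x shift [ 0.0319 -0.0319  0.0369] turn [ 0.0076  0.019  -0.0184]  max mm/deg per row 8.7 2.47
4 x shift [-0.0354 -0.      0.0354] turn [0. 0. 0.]  max mm/deg per row 7.5 0.0
10 x shift [-0.0233  0.      0.0067] turn [0. 0. 0.]  max mm/deg per row 3.6 0.0
30 x shift [ 0.0391 -0.0776  0.0435] turn [ 0.0121  0.0135 -0.0293]  max mm/deg per row 14.6 3.1
```

```bash
cat > rest.py <<'E'
from h import *
yr=np.radians(73.6); xr=np.array([np.cos(yr),np.sin(yr),0]); z=np.array([0,0,1.])
c=np.sqrt(.5); n=-c*xr+c*z; zp=c*xr+c*z
seat=np.array([514.1,-277.6,30]); o=seat+3*n
Rt=np.stack([n,np.cross(-zp,n),-zp],1)
E
python3 - <<'E'
from rest import *
tcp=o+zp*56.3; pre=tcp+35*n+10*zp
s=leg([525,-225,200],down(np.radians(253.6)),20)
s=leg(pre,Rt,10,s); s=leg(tcp,Rt,10,s)
E
```

```text
20 x shift [ 0.0677 -0.1145 -0.0061] turn [ 0.      0.     -0.0465]  max mm/deg per row 20.0 4.19
10 x shift [-0.0013 -0.0029  0.0697] turn [ 0.    0.05 -0.  ]  max mm/deg per row 10.5 4.5
10 x shift [-0.0233  0.      0.0067] turn [0. 0. 0.]  max mm/deg per row 3.6 0.0
```

Request:
drive_tool --pt "-1 0.034 -0.057 -0.006 0 0 -0.0465" --pt "-1 0.068 -0.1145 -0.006 0 0 -0.0465" --pt "-1 0.068 -0.1145 -0.006 0 0 -0.0465" --pt "-1 0.068 -0.1145 -0.006 0 0 -0.0465" --pt "-1 0.068 -0.1145 -0.006 0 0 -0.0465" --pt "-1 0.068 -0.1145 -0.006 0 0 -0.0465" --pt "-1 0.068 -0.1145 -0.006 0 0 -0.0465" --pt "-1 0.068 -0.1145 -0.006 0 0 -0.0465" --pt "-1 0.068 -0.1145 -0.006 0 0 -0.0465" --pt "-1 0.068 -0.1145 -0.006 0 0 -0.0465"

```text
clock: 22.8
eef_pos: [464.0, -34.9, 190.2]
ee_rot: [-0.863, 3.02, 0.001]
contact_force: [0.2, -0.1, -3.4]
grip_width: 54.4
grasp_force: 63.9
```

Request:
drive_tool --pt "-1 0.068 -0.1145 -0.006 0 0 -0.0465" --pt "-1 0.068 -0.1145 -0.006 0 0 -0.0465" --pt "-1 0.068 -0.1145 -0.006 0 0 -0.0465" --pt "-1 0.068 -0.1145 -0.006 0 0 -0.0465" --pt "-1 0.068 -0.1145 -0.006 0 0 -0.0465" --pt "-1 0.068 -0.1145 -0.006 0 0 -0.0465" --pt "-1 0.068 -0.1145 -0.006 0 0 -0.0465" --pt "-1 0.068 -0.1145 -0.006 0 0 -0.0465" --pt "-1 0.068 -0.1145 -0.006 0 0 -0.0465" --pt "-1 0.034 -0.057 -0.006 0 0 -0.0465"

```text
clock: 23.63
eef_pos: [525.4, -212.1, 198.7]
ee_rot: [-1.883, 2.514, -0.001]
contact_force: [0.5, -0.1, -3.0]
grip_width: 54.6
grasp_force: 64.1
```

```bash
python3 st.py;python3 - <<'E'
from rest import *
tcp=o+zp*56.3; pre=tcp+35*n+10*zp
s=leg(pre,Rt,12)
E
```

```text
[ 525.4 -212.1  198.7] -106.3 [0.044 0.008 0.032] [ 0.48 -0.06 -3.04] 54.6 23.6333 [-0.38  0.32  0.02  1.27  0.   -1.67]
12 x shift [ 0.0055 -0.0042  0.0599] turn [-0.0001  0.0417  0.0001]  max mm/deg per row 9.0 3.75
```

Request:
drive_tool --pt "-1 0.0055 -0.004 0.06 0 0.0417 0" --pt "-1 0.0055 -0.004 0.06 0 0.0417 0" --pt "-1 0.0055 -0.004 0.06 0 0.0417 0" --pt "-1 0.0055 -0.004 0.06 0 0.0417 0" --pt "-1 0.0055 -0.004 0.06 0 0.0417 0" --pt "-1 0.0055 -0.004 0.06 0 0.0417 0" --pt "-1 0.0055 -0.004 0.06 0 0.0417 0" --pt "-1 0.0055 -0.004 0.06 0 0.0417 0" --pt "-1 0.0055 -0.004 0.06 0 0.0417 0" --pt "-1 0.0055 -0.004 0.06 0 0.0417 0"

```text
clock: 24.47
eef_pos: [521.3, -243.7, 116.4]
ee_rot: [1.537, -2.056, 0.524]
contact_force: [1.0, -0.3, -3.2]
grip_width: 54.8
grasp_force: 64.2
```

Request:
drive_tool --pt "-1 0.0055 -0.004 0.06 0 0.0417 0" --pt "-1 0.0055 -0.004 0.06 0 0.0417 0" --pt "-1 0 0 0 0 0 0" --pt "-1 0 0 0 0 0 0" --pt "-1 0 0 0 0 0 0" --pt "-1 0 0 0 0 0 0" --pt "-1 0 0 0 0 0 0" --pt "-1 0 0 0 0 0 0" --pt "-1 0 0 0 0 0 0" --pt "-1 0 0 0 0 0 0"

```text
clock: 25.3
eef_pos: [518.3, -256.4, 103.3]
ee_rot: [1.463, -1.959, 0.606]
contact_force: [-0.4, 0.2, -2.5]
grip_width: 54.7
grasp_force: 64.3
```

```bash
python3 st.py; python3 snap.py w_l
python3 - <<'E'
from rest import *
for nm in("scene","side"):
    im,d=eyes.grab_frame(nm); np.savez(f"pics/{nm}_l.npz",im=im,d=d); cv2.imwrite(f"pics/{nm}_l.png",im)
    p=eyes.camera_params(nm); P=cloud(d,p); print(nm,proj(p,seat))
f=np.load("pics/w_l.npz"); P=cloud(f["d"],f)
p,Rm,ob=pose(); print("axis err deg",np.degrees(R.from_matrix(Rt.T@Rm).as_rotvec()).round(2))
# plate points expressed in tool frame: stud-side face
Q=(P-p)@Rm; m=np.isfinite(Q[...,0])&(abs(Q[...,1])<24)&(Q[...,2]>5)&(Q[...,2]<60)&(abs(Q[...,0])<25)
q=Q[m]; print("face pts",len(q))
for a in range(5,62,5):
    s=q[(q[:,2]>=a)&(q[:,2]<a+5)]
    if len(s)>5: print(a,np.median(s,0).round(1),len(s),s[:,0].max().round(1))
tcp=o+zp*56.3; pre=tcp+35*n+10*zp
leg(tcp+3*n+2*zp,Rt,10)
b=np.hstack([f["im"][:, 120:520]]); 
a=cv2.resize(cv2.imread("pics/side_l.png")[110:230,230:380],(500,400),interpolation=cv2.INTER_CUBIC)
cv2.imwrite("pics/l.png",np.hstack([cv2.resize(b,(300,400)),a]))
E
```

```text
[ 518.3 -256.4  103.3] -106.5 [ 1.094e+00 -3.140e-01 -1.000e-03] [-0.41  0.23 -2.53] 54.7 25.3 [-0.08  0.53 -0.16  1.08 -0.76 -1.29]
25.35 [ 518.3 -256.4  103.2] [ 1.463 -1.959  0.606] 0.006
scene (np.float64(392.226467765085), np.float64(173.2479905601678))
side (np.float64(304.00754938489456), np.float64(153.87812824133005))
axis err deg [-0.06 -0.01  0.03]
face pts 2308
5 [ 4.2 -0.1  7.3] 305 5.0
10 [ 4.2  0.5 12.2] 275 5.0
15 [ 4.2 -0.4 17.5] 234 4.7
20 [ 4.6 -0.1 22.9] 516 18.6
25 [ 4.2  0.6 27.3] 211 18.6
30 [ 4.2  4.6 32.3] 166 4.8
35 [ 4.1 -4.2 37.2] 164 4.7
40 [ 4.1 -4.3 42.6] 156 4.7
45 [ 4.1  4.9 47.7] 122 4.7
50 [ 4.1 -4.6 52.1] 135 4.6
55 [ 4.  15.3 56.2] 24 4.5
10 x shift [-0.0202 -0.0013  0.0057] turn [ 0.0001  0.     -0.    ]  max mm/deg per row 3.2 0.01
```

View pics/l.png

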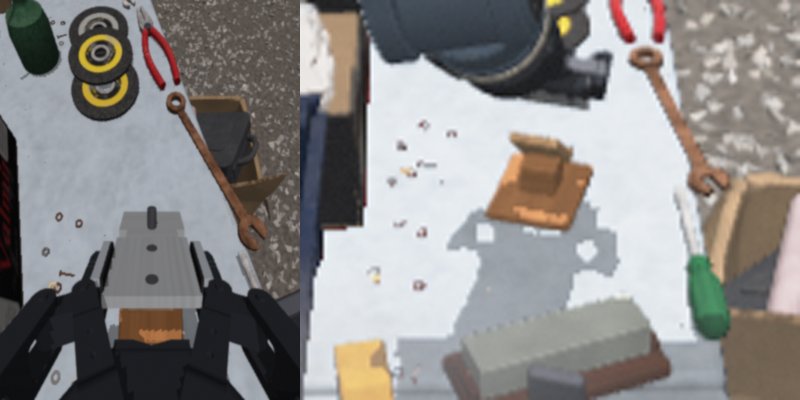

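Run:
```python
from rest import *
tcp=o+zp*56.8-1*n
s=leg(tcp+2*n+3*zp,Rt,10)
```

```text
10 x shift [-0.0216 -0.0013  0.0047] turn [ 0.0001  0.     -0.    ]  max mm/deg per row 3.3 0.01
```

Request:
drive_tool --pt "-1 -0.0216 -0.0013 0.0047 0 0 0" --pt "-1 -0.0216 -0.0013 0.0047 0 0 0" --pt "-1 -0.0216 -0.0013 0.0047 0 0 0" --pt "-1 -0.0216 -0.0013 0.0047 0 0 0" --pt "-1 -0.0216 -0.0013 0.0047 0 0 0" --pt "-1 -0.0216 -0.0013 0.0047 0 0 0" --pt "-1 -0.0216 -0.0013 0.0047 0 0 0" --pt "-1 -0.0216 -0.0013 0.0047 0 0 0" --pt "-1 -0.0216 -0.0013 0.0047 0 0 0" --pt "-1 -0.0216 -0.0013 0.0047 0 0 0"

```text
clock: 26.28
eef_pos: [525.3, -239.5, 74.8]
ee_rot: [1.463, -1.958, 0.606]
contact_force: [0.7, 0.5, -2.5]
grip_width: 54.9
grasp_force: 64.3
```

```bash
cat > f.py <<'E'
from rest import *
p,Rm,ob=pose(); F=ob["contact_force"]; tcp=o+zp*56.8-1*n; e=p-tcp
print("above slab",round(e@n,2),"above lip",round(e@zp,2),"F n,zp",(F@n).round(1),(F@zp).round(1),"M",ob["moment"].round(2),ob["clock"],ob["grip_width"])
E
python3 f.py
```

```text
above slab 1.55 above lip 2.95 F n,zp -2.3 -1.3 M [ 1.03 -0.37 -0.01] 26.2833 54.890680338973304
```

Request:
drive_tool --pt "-1 -0.003 0 0.0035 0 0 0" --pt "-1 -0.003 0 0.0035 0 0 0" --pt "-1 -0.003 0 0.0035 0 0 0" --pt "-1 -0.003 0 0.0035 0 0 0" --pt "-1 0 0 0 0 0 0" --pt "-1 0 0 0 0 0 0" --pt "-1 0 0 0 0 0 0" --pt "-1 0 0 0 0 0 0" --pt "-1 0 0 0 0 0 0" --pt "-1 0 0 0 0 0 0"

```text
clock: 27.12
eef_pos: [525.2, -239.9, 72.4]
ee_rot: [1.463, -1.958, 0.606]
contact_force: [0.8, -0.2, -3.1]
grip_width: 55.0
grasp_force: 64.3
```

```bash
python3 f.py
```

```text
above slab 0.15 above lip 0.96 F n,zp -2.2 -2.2 M [ 1.06 -0.34 -0.04] 27.1167 54.96203524227624
```

Request:
drive_tool --pt "-1 -0.0015 0 0.002 0 0 0" --pt "-1 -0.0015 0 0.002 0 0 0" --pt "-1 -0.0015 0 0.002 0 0 0" --pt "-1 -0.0015 0 0.002 0 0 0" --pt "-1 -0.0015 0 0.002 0 0 0" --pt "-1 0 0 0 0 0 0" --pt "-1 0 0 0 0 0 0" --pt "-1 0 0 0 0 0 0" --pt "-1 0 0 0 0 0 0" --pt "-1 0 0 0 0 0 0"

```text
clock: 27.95
eef_pos: [525.2, -240.6, 71.2]
ee_rot: [1.462, -1.957, 0.607]
contact_force: [-1.1, -3.4, 6.1]
grip_width: 54.8
grasp_force: 64.8
```

```bash
python3 f.py
```

```text
above slab -0.18 above lip -0.38 F n,zp 6.8 1.8 M [-0.53  0.17 -0.12] 27.95 54.79101485545545
```

Request:
drive_tool --pt "-1 0.002 0 0.003 0 0 0" --pt "-1 0 0 0.002 0 0 0" --pt "-1 0 0 0.002 0 0 0" --pt "-1 0 0 0 0 0 0" --pt "-1 0 0 0 0 0 0" --pt "-1 0 0 0 0 0 0" --pt "-1 0 0 0 0 0 0" --pt "-1 0 0 0 0 0 0" --pt "-1 0 0 0 0 0 0" --pt "-1 0 0 0 0 0 0"

```text
clock: 28.78
eef_pos: [525.2, -240.7, 71.1]
ee_rot: [1.464, -1.958, 0.607]
contact_force: [-1.5, 6.1, 12.1]
grip_width: 54.9
grasp_force: 65.7
```

```bash
python3 f.py
```

```text
above slab -0.19 above lip -0.47 F n,zp 4.7 12.4 M [-0.14  0.73 -0.8 ] 28.7833 54.866637964588286
```

Request:
drive_tool --pt "0.5 0 0 0 0 0 0" --pt "0.7 0 0 0 0 0 0" --pt "0.7 0 0 0 0 0 0" --pt "0.7 0 0 0 0 0 0" --pt "0.7 0 0 0 0 0 0" --pt "0.7 0 0 0 0 0 0" --pt "0.7 0 0 -0.03 0 0 0" --pt "0.7 0 0 -0.06 0 0 0" --pt "0.7 0 0 -0.1 0 0 0" --pt "0.7 0 0 -0.13 0 0 0"

```text
clock: 29.62
eef_pos: [533.8, -208.5, 103.9]
ee_rot: [1.462, -1.957, 0.604]
contact_force: [0.4, 0.1, 0.0]
grip_width: 72.7
grasp_force: 0.0
```

Request:
drive_tool --pt "0.7 0 0 -0.15 0 0 0" --pt "0.7 0 0 -0.15 0 0 0" --pt "0.7 0 0 -0.15 0 0 0" --pt "0.7 0.05 0 -0.1 0 -0.04 0" --pt "0.7 0.05 0 0 0 -0.06 0" --pt "0.7 0.05 0 0 0 -0.07 0" --pt "0.7 0.05 0 0 0 -0.07 0" --pt "0.7 0.05 0 0 0 -0.07 0" --pt "0.7 0.05 0 0 0 -0.07 0" --pt "0.7 0 0 0 0 0 0"

```text
clock: 30.45
eef_pos: [540.1, -191.7, 188.4]
ee_rot: [1.786, -2.401, 0.169]
contact_force: [-0.9, -0.5, 0.0]
grip_width: 72.7
grasp_force: 0.0
```

```bash
python3 st.py; python3 snap.py w_m
python3 - <<'E'
from rest import *
f=np.load("pics/w_m.npz"); P=cloud(f["d"],f)
Q=(P-seat)@np.stack([n,np.cross(zp,-n),zp],1)   # n, lateral(y_p), along
m=np.isfinite(Q[...,0])&(abs(Q[...,0]-6)<4)&(abs(Q[...,1])<40)&(Q[...,2]>-10)&(Q[...,2]<112)
q=Q[m]; print(len(q),np.percentile(q,[1,50,99],axis=0).round(1).tolist())
for a in range(0,100,12):
    s=q[(q[:,2]>=a)&(q[:,2]<a+12)]
    if len(s)>5: print(a,np.median(s[:,0]).round(1),s[:,1].min().round(1),s[:,1].max().round(1),len(s))
c,s,a=cv2.minAreaRect(q[:,1:].astype(np.float32)); print(np.round(c,1),np.round(s,1),a)
E
```

```text
[ 540.1 -191.7  188.4] -106.8 [ 0.134 -0.091  0.018] [-0.93 -0.53  0.03] 72.7 30.45 [-0.24  0.34  0.    1.24 -0.18 -1.52]
30.5 [ 539.8 -191.   187.4] [ 1.782 -2.397  0.171] 0.063
4455 [[2.8, -27.4, -2.9], [5.9, -0.1, 61.5], [7.2, 27.4, 100.4]]
0 5.9 -27.6 27.7 382
12 5.9 -28.0 28.0 343
24 5.9 -28.0 28.0 432
36 5.9 -28.1 28.1 406
48 5.9 -27.9 27.9 517
60 5.9 -27.9 27.9 569
72 5.9 -28.1 27.9 626
84 5.9 -28.1 28.0 675
96 5.5 -27.7 28.0 428
[ 0. 48.] [ 56.2 106.8] 0.12736210227012634
```

View pics/w_m.png

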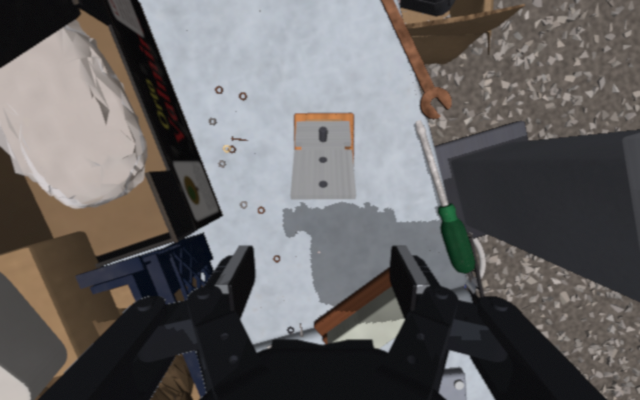

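```bash
cat >> rest.py <<'E'
R2=np.stack([-zp,np.cross(n,zp),-n],1)
G=seat+55*zp-16*n
E
python3 - <<'E'
from rest import *
s=leg(G+120*n,R2,15); s=leg(G,R2,15,s)
E
```

```text
15 x shift [ 0.0612 -0.0001  0.0049] turn [-0.0002 -0.0413 -0.0002]  max mm/deg per row 9.2 3.72
15 x shift [-0.     -0.      0.0533] turn [0. 0. 0.]  max mm/deg per row 8.0 0.0
```

Request:
drive_tool --pt "0.7 0.061 0 0.005 0 -0.0413 0" --pt "0.7 0.061 0 0.005 0 -0.0413 0" --pt "0.7 0.061 0 0.005 0 -0.0413 0" --pt "0.7 0.061 0 0.005 0 -0.0413 0" --pt "0.7 0.061 0 0.005 0 -0.0413 0" --pt "0.7 0.061 0 0.005 0 -0.0413 0" --pt "0.7 0.061 0 0.005 0 -0.0413 0" --pt "0.7 0.061 0 0.005 0 -0.0413 0" --pt "0.7 0.061 0 0.005 0 -0.0413 0" --pt "0.7 0.061 0 0.005 0 -0.0413 0"

```text
clock: 31.33
eef_pos: [515.4, -273.0, 168.6]
ee_rot: [-1.645, 2.2, 0.39]
contact_force: [0.8, 0.2, 0.1]
grip_width: 72.6
grasp_force: 0.0
```

Request:
drive_tool --pt "0.7 0.061 0 0.005 0 -0.0413 0" --pt "0.7 0.061 0 0.005 0 -0.0413 0" --pt "0.7 0.061 0 0.005 0 -0.0413 0" --pt "0.7 0.061 0 0.005 0 -0.0413 0" --pt "0.7 0.061 0 0.005 0 -0.0413 0" --pt "0.7 0 0 0.04 0 0 0" --pt "0.7 0 0 0.04 0 0 0" --pt "0.7 0 0 0.04 0 0 0" --pt "0.7 0 0 0 0 0 0" --pt "0.7 0 0 0 0 0 0"

```text
clock: 32.17
eef_pos: [509.2, -294.3, 128.8]
ee_rot: [-1.467, 1.958, 0.606]
contact_force: [-0.4, -0.1, 0.2]
grip_width: 73.0
grasp_force: 0.0
```

```bash
python3 st.py
python3 - <<'E'
from rest import *
s=leg(G,R2,12)
p,Rm,ob=pose(); print(np.degrees(R.from_matrix(R2.T@Rm).as_rotvec()).round(2),((p-G)@n).round(1))
E
```

```text
[ 509.2 -294.3  128.8] -106.3 [-0.619  0.169 -0.016] [-0.4  -0.1   0.16] 73.0 32.1667 [-0.84  0.71  0.24  1.58  0.64 -2.29]
12 x shift [ 0.0014 -0.      0.0546] turn [ 0.     -0.0001  0.    ]  max mm/deg per row 8.2 0.01
[-0.05  0.12 -0.05] 98.2
```

Request:
drive_tool --pt "0.7 0.0014 0 0.055 0 0 0" --pt "0.7 0.0014 0 0.055 0 0 0" --pt "0.7 0.0014 0 0.055 0 0 0" --pt "0.7 0.0014 0 0.055 0 0 0" --pt "0.7 0.0014 0 0.055 0 0 0" --pt "0.7 0.0014 0 0.055 0 0 0" --pt "0.7 0.0014 0 0.055 0 0 0" --pt "0.7 0.0014 0 0.055 0 0 0" --pt "0.7 0.0014 0 0.055 0 0 0" --pt "0.7 0.0014 0 0.055 0 0 0"

```text
clock: 33.0
eef_pos: [524.9, -240.7, 67.4]
ee_rot: [-1.464, 1.959, 0.606]
contact_force: [-0.5, 0.1, 0.6]
grip_width: 72.6
grasp_force: 0.0
```

Request:
drive_tool --pt "0.7 0.0014 0 0.055 0 0 0" --pt "0.7 0.0014 0 0.045 0 0 0" --pt "0.7 0 0 0 0 0 0" --pt "0.7 0 0 0 0 0 0" --pt "0.5 0 0 0 0 0 0" --pt "-1 0 0 0 0 0 0" --pt "-1 0 0 0 0 0 0" --pt "-1 0 0 0 0 0 0" --pt "-1 0 0 0 0 0 0" --pt "-1 0 0 0 0 0 0"

```text
clock: 33.83
eef_pos: [527.9, -232.1, 57.8]
ee_rot: [-1.463, 1.959, 0.604]
contact_force: [-2.0, -4.4, 6.5]
grip_width: 54.4
grasp_force: 63.2
```

```bash
python3 st.py
python3 - <<'E'
from rest import *
p,Rm,ob=pose(); e=p-seat; print("n,zp,lat",(e@n).round(1),(e@zp).round(1),(e@np.cross(n,zp)).round(1),"F",(ob["contact_force"]@n).round(1),(ob["contact_force"]@zp).round(1))
E
```

```text
[ 527.9 -232.1   57.8] -106.5 [-0.345  0.351  0.167] [-2.02 -4.43  6.46] 54.4 33.8333 [-0.76  0.71  0.03  1.32  0.68 -2.19]
n,zp,lat -13.9 53.2 -0.4 F 8.0 1.2
```

Request:
drive_tool --pt "-1 0 0 -0.01 0 0 0" --pt "-1 0 0 -0.02 0 0 0" --pt "-1 0 0 -0.04 0 0 0" --pt "-1 0 0 -0.06 0 0 0" --pt "-1 0 0 -0.08 0 0 0" --pt "-1 0 0 -0.1 0 0 0" --pt "-1 0 0 -0.12 0 0 0" --pt "-1 0 0 -0.12 0 0 0" --pt "-1 0 0 -0.06 0 0 0" --pt "-1 0 0 0 0 0 0"

```text
clock: 34.67
eef_pos: [509.4, -295.5, 123.1]
ee_rot: [-1.463, 1.96, 0.602]
contact_force: [-0.4, 0.1, -3.8]
grip_width: 54.1
grasp_force: 63.6
```

```bash
python3 st.py
python3 - <<'E'
from rest import *
s=leg([523,-240,190],down(np.radians(253.6)),12)
s=leg([517.6,-41,110],down(np.radians(200.8)),16,s)
E
```

```text
[ 509.4 -295.5  123.1] -106.5 [-1.04   0.345  0.014] [-0.43  0.14 -3.85] 54.1 34.6667 [-0.84  0.72  0.23  1.57  0.64 -2.29]
12 x shift [-0.0453  0.0015 -0.0214] turn [-0.0001  0.0415 -0.0001]  max mm/deg per row 7.5 3.74
16 x shift [-0.0632  0.0583  0.0333] turn [0.     0.     0.0367]  max mm/deg per row 13.8 3.3
```

Request:
drive_tool --pt "-1 -0.0453 0.0015 -0.0214 0 0.0415 0" --pt "-1 -0.0453 0.0015 -0.0214 0 0.0415 0" --pt "-1 -0.0453 0.0015 -0.0214 0 0.0415 0" --pt "-1 -0.0453 0.0015 -0.0214 0 0.0415 0" --pt "-1 -0.0453 0.0015 -0.0214 0 0.0415 0" --pt "-1 -0.0453 0.0015 -0.0214 0 0.0415 0" --pt "-1 -0.0453 0.0015 -0.0214 0 0.0415 0" --pt "-1 -0.0453 0.0015 -0.0214 0 0.0415 0" --pt "-1 -0.0453 0.0015 -0.0214 0 0.0415 0" --pt "-1 -0.0453 0.0015 -0.0214 0 0.0415 0"

```text
clock: 35.5
eef_pos: [519.5, -249.7, 181.3]
ee_rot: [-1.817, 2.432, 0.119]
contact_force: [0.3, -0.1, -3.1]
grip_width: 54.3
grasp_force: 63.7
```

Request:
drive_tool --pt "-1 -0.0453 0.0015 -0.0214 0 0.0415 0" --pt "-1 -0.0453 0.0015 -0.0214 0 0.0415 0" --pt "-1 -0.0632 0.0583 0.0333 0 0 0.0367" --pt "-1 -0.0632 0.0583 0.0333 0 0 0.0367" --pt "-1 -0.0632 0.0583 0.0333 0 0 0.0367" --pt "-1 -0.0632 0.0583 0.0333 0 0 0.0367" --pt "-1 -0.0632 0.0583 0.0333 0 0 0.0367" --pt "-1 -0.0632 0.0583 0.0333 0 0 0.0367" --pt "-1 -0.0632 0.0583 0.0333 0 0 0.0367" --pt "-1 -0.0632 0.0583 0.0333 0 0 0.0367"

```text
clock: 36.33
eef_pos: [496.1, -137.7, 148.3]
ee_rot: [-1.252, 2.881, 0.006]
contact_force: [0.8, 0.2, -3.4]
grip_width: 54.5
grasp_force: 63.7
```

Request:
drive_tool --pt "-1 -0.0632 0.0583 0.0333 0 0 0.0367" --pt "-1 -0.0632 0.0583 0.0333 0 0 0.0367" --pt "-1 -0.0632 0.0583 0.0333 0 0 0.0367" --pt "-1 -0.0632 0.0583 0.0333 0 0 0.0367" --pt "-1 -0.0632 0.0583 0.0333 0 0 0.0367" --pt "-1 -0.0632 0.0583 0.0333 0 0 0.0367" --pt "-1 -0.0632 0.0583 0.0333 0 0 0.0367" --pt "-1 -0.0632 0.0583 0.0333 0 0 0.0367" --pt "-1 0 0 0 0 0 0" --pt "-1 0 0 0 0 0 0"

```text
clock: 37.17
eef_pos: [517.1, -38.0, 108.8]
ee_rot: [0.568, -3.089, -0.005]
contact_force: [-0.3, -0.1, -2.9]
grip_width: 53.7
grasp_force: 63.9
```

```bash
python3 st.py; python3 snap.py w_s
python3 - <<'E'
from h import *
f=np.load("pics/w_s.npz"); P=cloud(f["d"],f); p,Rm,ob=pose(); print(Rm.round(3).tolist())
Q=(P-p)@Rm; F=np.isfinite(Q[...,0])
m=F&(abs(Q[...,2]+20)<6)&(abs(Q[...,1])<27)&(abs(Q[...,0]-3)<65)
q=Q[m]; print(len(q),np.percentile(q,[1,50,99],axis=0).round(1).tolist(), "x range",q[:,0].min(),q[:,0].max())
for a in range(-60,70,10):
    s=q[(q[:,0]>=a)&(q[:,0]<a+10)]
    if len(s)>5: print(a,np.median(s,0).round(1),len(s),s[:,1].min().round(1),s[:,1].max().round(1))
# stone
X,Y,Z=P[...,0],P[...,1],P[...,2]
m=F&(Z>38)&(Z<46)&(abs(X-515)<90)&(abs(Y+42)<90); print("stone visible",m.sum())
if m.sum()>50: print(cv2.minAreaRect(P[m][:,:2].astype(np.float32)))
E
```

```text
[517.1 -38.  108.8] -159.1 [-0.003  0.014 -0.043] [-0.27 -0.09 -2.9 ] 53.7 37.1667 [-0.07  0.3  -0.25  1.02  0.   -0.44]
37.2167 [517.2 -38.6 109.2] [ 0.568 -3.089 -0.004] 0.014
[[-0.935, -0.356, -0.001], [-0.356, 0.935, 0.003], [-0.0, 0.003, -1.0]]
18704 [[-41.4, -26.4, -21.1], [11.3, -0.0, -19.4], [53.0, 26.4, -16.5]] x range -45.56385345565795 53.4520587012185
-50 [-41.4  -0.  -19.5] 393 -26.9 26.7
-40 [-34.9  -0.  -19.6] 1504 -27.0 27.0
-30 [-25.   -0.  -19.5] 1620 -27.0 26.9
-20 [-14.9   0.  -19.5] 1709 -27.0 26.9
-10 [ -5.   -0.5 -19.5] 1844 -26.6 27.0
0 [  5.2  -0.5 -19.4] 2063 -26.7 27.0
10 [ 14.7  -0.9 -19.4] 1411 -27.0 26.4
20 [ 25.6  -0.4 -19.4] 2127 -27.0 26.9
30 [ 35.1   0.1 -19.3] 2379 -27.0 27.0
40 [ 45.1   0.1 -19.3] 2573 -27.0 27.0
50 [ 52.1   0.1 -19. ] 1081 -27.0 26.8
stone visible 2362
((468.39666748046875, -58.756290435791016), (31.54410743713379, 39.99626922607422), 20.77793312072754)
```

View pics/w_s.png

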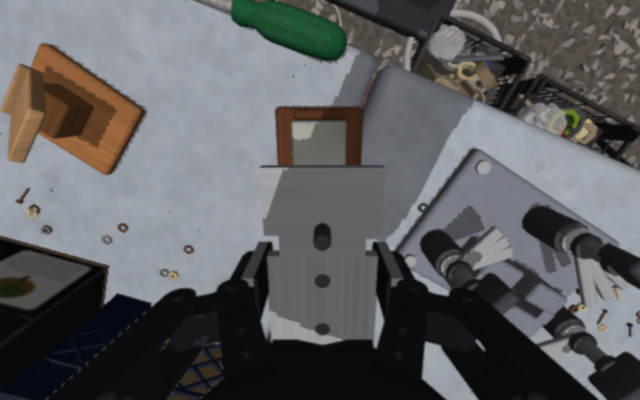

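Run:
```python
from h import *
Rt=down(np.radians(200.8))
s=leg([517.8,-40.7,60],Rt,8); s=leg([517.8,-40.7,31],Rt,10,s)
```

```text
8 x shift [ 0.0002 -0.0019  0.041 ] turn [0.0002 0.     0.    ]  max mm/deg per row 6.2 0.02
10 x shift [-0.      0.      0.0193] turn [0. 0. 0.]  max mm/deg per row 2.9 0.0
```

Request:
drive_tool --pt "-1 0 -0.0019 0.041 0.0002 0 0" --pt "-1 0 -0.0019 0.041 0.0002 0 0" --pt "-1 0 -0.0019 0.041 0.0002 0 0" --pt "-1 0 -0.0019 0.041 0.0002 0 0" --pt "-1 0 -0.0019 0.041 0.0002 0 0" --pt "-1 0 -0.0019 0.041 0.0002 0 0" --pt "-1 0 -0.0019 0.041 0.0002 0 0" --pt "-1 0 -0.0019 0.041 0.0002 0 0" --pt "-1 0 0 0.02 0 0 0" --pt "-1 0 0 0.02 0 0 0"

```text
clock: 38.05
eef_pos: [518.6, -40.8, 53.8]
ee_rot: [-0.564, 3.09, -0.0]
contact_force: [-0.1, 0.1, -3.1]
grip_width: 54.5
grasp_force: 63.9
```

Request:
drive_tool --pt "-1 0 0 0.025 0 0 0" --pt "-1 0 0 0.025 0 0 0" --pt "-1 0 0 0.025 0 0 0" --pt "-1 0 0 0.025 0 0 0" --pt "-1 0 0 0.02 0 0 0" --pt "-1 0 0 0.02 0 0 0" --pt "-1 0 0 0.01 0 0 0" --pt "-1 0 0 0 0 0 0" --pt "-1 0 0 0 0 0 0" --pt "-1 0 0 0 0 0 0"

```text
clock: 38.88
eef_pos: [518.9, -40.9, 32.0]
ee_rot: [-0.564, 3.089, -0.0]
contact_force: [-0.2, 0.4, -3.1]
grip_width: 54.2
grasp_force: 63.9
```

```bash
python3 st.py
python3 - <<'E'
from h import *
leg([517.8,-40.7,28.6],down(np.radians(200.8)),6)
E
```

```text
[518.9 -40.9  32. ] -159.3 [-0.008 -0.048 -0.005] [-0.18  0.37 -3.11] 54.2 38.8833 [-0.08  0.38 -0.36  0.83  0.   -0.44]
6 x shift [0.0011 0.0006 0.0037] turn [-0.0001  0.0001 -0.0002]  max mm/deg per row 0.6 0.02
```

Request:
drive_tool --pt "-1 0.0011 0.0006 0.004 0 0 0" --pt "-1 0.0011 0.0006 0.004 0 0 0" --pt "-1 0.0011 0.0006 0.004 0 0 0" --pt "-1 0.0011 0.0006 0.004 0 0 0" --pt "-1 0.0011 0.0006 0.004 0 0 0" --pt "-1 0.0011 0.0006 0.003 0 0 0" --pt "-1 0 0 0 0 0 0" --pt "-1 0 0 0 0 0 0" --pt "-1 0 0 0 0 0 0" --pt "-1 0 0 0 0 0 0"

```text
clock: 39.72
eef_pos: [517.7, -40.7, 28.4]
ee_rot: [-0.564, 3.089, -0.0]
contact_force: [-0.7, 0.3, -2.3]
grip_width: 54.4
grasp_force: 63.9
```

```bash
python3 st.py
```

```text
[517.7 -40.7  28.4] -159.3 [-0.032  0.038  0.008] [-0.75  0.34 -2.28] 54.4 39.7167 [-0.08  0.38 -0.37  0.82  0.   -0.44]
```

Almost touching; a few tenths more.

Request:
drive_tool --pt "-1 0 0 0.002 0 0 0" --pt "-1 0 0 0.002 0 0 0" --pt "-1 0 0 0.002 0 0 0" --pt "-1 0 0 0 0 0 0" --pt "-1 0 0 0 0 0 0" --pt "-1 0 0 0 0 0 0" --pt "-1 0 0 0 0 0 0" --pt "-1 0 0 0 0 0 0" --pt "-1 0 0 0 0 0 0" --pt "-1 0 0 0 0 0 0"

```text
clock: 40.55
eef_pos: [517.7, -40.7, 28.2]
ee_rot: [-0.564, 3.089, -0.001]
contact_force: [-3.2, 0.4, 7.8]
grip_width: 54.8
grasp_force: 64.8
```

```bash
python3 st.py
```

```text
[517.7 -40.7  28.2] -159.3 [0.005 0.643 0.018] [-3.22  0.41  7.79] 54.8 40.55 [-0.08  0.38 -0.37  0.82  0.   -0.44]
```

Request:
drive_tool --pt "0.4 0 0 0 0 0 0" --pt "0.5 0 0 0 0 0 0" --pt "0.6 0 0 0 0 0 0" --pt "0.7 0 0 0 0 0 0" --pt "0.7 0 0 0 0 0 0" --pt "0.7 0 0 0 0 0 0" --pt "0.7 0 0 -0.03 0 0 0" --pt "0.7 0 0 -0.06 0 0 0" --pt "0.7 0 0 -0.1 0 0 0" --pt "0.7 0 0 -0.13 0 0 0"

```text
clock: 41.38
eef_pos: [517.0, -40.7, 75.9]
ee_rot: [0.564, -3.09, -0.0]
contact_force: [0.2, 0.8, 0.6]
grip_width: 72.5
grasp_force: 0.0
```

Request:
drive_tool --pt "0.7 0 0 -0.13 0 0 0" --pt "0.7 0 0 -0.13 0 0 0" --pt "0.7 0 0 -0.13 0 0 0" --pt "0.7 0 0 -0.13 0 0 0" --pt "0.7 0 0 -0.1 0 0 0" --pt "0.7 0 0 0 0 0 0" --pt "0.7 0 0 0 0 0 0" --pt "0.7 0 0 0 0 0 0" --pt "0.7 0 0 0 0 0 0" --pt "0.7 0 0 0 0 0 0"

```text
clock: 42.22
eef_pos: [517.0, -40.7, 167.7]
ee_rot: [0.564, -3.09, -0.0]
contact_force: [-0.4, 0.1, -0.3]
grip_width: 72.3
grasp_force: 0.0
```

```bash
python3 st.py; python3 snap.py w_f
python3 - <<'E'
from h import *
f=np.load("pics/w_f.npz"); P=cloud(f["d"],f); X,Y,Z=P[...,0],P[...,1],P[...,2]; F=np.isfinite(X)&(abs(X-515)<90)&(abs(Y+42)<90)
hsv=cv2.cvtColor(f["im"],cv2.COLOR_BGR2HSV)
m=F&(Z>45.5)&(Z<51); q=P[m]; print("plate",cv2.minAreaRect(q[:,:2].astype(np.float32)))
A=np.c_[q[:,:2]-q[:,:2].mean(0),np.ones(len(q))]; print("plane",np.linalg.lstsq(A,q[:,2],rcond=None)[0].round(4))
print("target",514.6,-42.1,20.8,"stud z max",Z[F].max().round(1))
m=F&(Z>39)&(Z<45); print("stone",m.sum(),cv2.minAreaRect(P[m][:,:2].astype(np.float32)))
E
```

```text
[517.  -40.7 167.7] -159.3 [-0.072  0.007 -0.025] [-0.44  0.09 -0.28] 72.3 42.2167 [-0.08  0.26 -0.15  1.16  0.   -0.44]
42.2667 [517.1 -40.7 167.7] [ 0.564 -3.09  -0.   ] 0.006
plate ((515.1566772460938, -41.40443801879883), (100.40913391113281, 56.05069351196289), 20.646730422973633)
plane [ 1.50000e-03 -5.00000e-04  4.80461e+01]
target 514.6 -42.1 20.8 stud z max 267.3
stone 1114 ((513.9248657226562, -41.96138381958008), (128.6868133544922, 54.77918243408203), 20.833011627197266)
```

The plate lies flat on the stone at z = 48, within 1 mm of centre and 0.2° of the stone's axis. Handing in.

```bash
python3 -c "
from rig import order
print(order.sign_off())"
```

```text
the job is handed in; nothing more can be done
None
```

The job is handed in at about 42 s: all three bolts are undone to their stops, and the plate was drawn, leaned on the rest, re-gripped by its edges and laid stud side up on the stone, flat, within about 1 mm of centre and 0.2° of lengthwise.

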